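# Lock the pulleys with retaining rings and hang up the pliers

## Task

The pulleys of the sample mixer are on their shafts but not locked: with the ring pliers, spread each retaining ring that lies on the bench (two or three), slide it down over the shaft head of a pulley stand that has none yet, and let it close in the groove on top of the hub. Handle the rings with the pliers only, never with the fingers, and leave the beaker, timer and bottle alone. When all rings are on, hang the pliers by their wire loop on the hook of the stand.

Things in the scene. Friction and masses are not known exactly. Their poses are not given: they have to be found in the camera images.
- pliers: ring pliers, 155 mm long, dark steel with black grips, lying flat on the bench, 135 g, centre of mass about 14 mm behind the pivot. Origin on the pivot axis, level with the underside; x points forward to the tips, z up. The levers do not cross: squeezing the grips spreads the tips, against a spring, up to a built-in stop. Arms lie between z = 10 and 24 mm, the pivot's top at 25 mm
- pliers_grip (a point): middle between the two grips at rest, 54 mm behind the pivot (58 mm when squeezed), 13 mm above the underside. Grips 64 mm long, 10 mm thick, 26 mm high; linked, so they stay parallel to the pliers' x axis. Width over both 62 mm at rest, 37 mm at the stop. Force to squeeze: 15 N to start, 16 N at the stop, 7 N more with a ring. Squeezed, the pliers are held more firmly
- pliers_tips (a point): middle between the two tips at rest, level with the underside, 64 mm ahead of the pivot. The tips are upright round pins, 6.6 mm thick, clear for 14 mm up from here; behind each a heel 7 mm above the underside keeps a ring from tipping. Pin centres 6.5 mm apart at rest (13 mm over both), 35 mm apart at the stop, then 62 mm ahead of the pivot
- pliers_loop (a point): middle of the top bar of the upright wire hanging loop above the pivot, 52 mm above the pliers' underside. Wire 4 mm thick; clear opening 22 mm wide (along the pliers' y) and 25 mm high (25 to 50 mm above the underside), open along the pliers' x. Hung by it, the pliers tilt a little, grips down
- hook_rest (a point): point on the centre line of the level hook arm (rod 7 mm thick, 180 mm above the bench), 25 mm from its bend. x runs along the arm to the column, z up. The free end faces the robot: it turns up from x = -25 to -32 mm, top 12 mm above the centre line. Clamp block from x = +119 mm, column at +130 mm; under the arm only a 10 mm base plate
- ring_1: steel retaining ring, one of two or three alike, 6 mm thick, 48x36 mm, 54 g, lying flat. Origin at the bore's centre, on the underside; faces alike. Its gap points to its own -x (to the robot within 0.3 rad at the start). Each end has a V notch (90 degrees, 10 mm wide) open to the gap: bottom at x = -21, y = +-15.5 mm closed, lips at y = +-10.5; a pin pressed outward centres in it
- ring_1_left (a joint): how far ring 1's half on its +y side stands outward, m: 0 closed, 0.009 at most; springs back to 0 (4.5 N closed, 6.7 N spread). The fully squeezed pliers spread each half about 6 mm; the ring then sits on the pins by friction and can be carried
- ring_1_right (a joint): the same for the half on its -y side; both move alike. Bore radius 10 mm when closed; inner back at x = +15 mm. With both halves 4.5 mm out or more the ring passes over a shaft of 12 mm radius; at 6 mm there are about 2 mm to spare each way
- ring_2: steel retaining ring, one of two or three alike, 6 mm thick, 48x36 mm, 54 g, lying flat. Origin at the bore's centre, on the underside; faces alike. Its gap points to its own -x (to the robot within 0.3 rad at the start). Each end has a V notch (90 degrees, 10 mm wide) open to the gap: bottom at x = -21, y = +-15.5 mm closed, lips at y = +-10.5; a pin pressed outward centres in it
- ring_2_left (a joint): how far ring 2's half on its +y side stands outward, m: 0 closed, 0.009 at most; springs back to 0 (4.5 N closed, 6.7 N spread). The fully squeezed pliers spread each half about 6 mm; the ring then sits on the pins by friction and can be carried
- ring_2_right (a joint): the same for the half on its -y side; both move alike. Bore radius 10 mm when closed; inner back at x = +15 mm. With both halves 4.5 mm out or more the ring passes over a shaft of 12 mm radius; at 6 mm there are about 2 mm to spare each way
- ring_3: steel retaining ring, one of two or three alike, 6 mm thick, 48x36 mm, 54 g, lying flat. Origin at the bore's centre, on the underside; faces alike. Its gap points to its own -x (to the robot within 0.3 rad at the start). Each end has a V notch (90 degrees, 10 mm wide) open to the gap: bottom at x = -21, y = +-15.5 mm closed, lips at y = +-10.5; a pin pressed outward centres in it
- ring_3_left (a joint): how far ring 3's half on its +y side stands outward, m: 0 closed, 0.009 at most; springs back to 0 (4.5 N closed, 6.7 N spread). The fully squeezed pliers spread each half about 6 mm; the ring then sits on the pins by friction and can be carried
- ring_3_right (a joint): the same for the half on its -y side; both move alike. Bore radius 10 mm when closed; inner back at x = +15 mm. With both halves 4.5 mm out or more the ring passes over a shaft of 12 mm radius; at 6 mm there are about 2 mm to spare each way
- seat_1 (a point): seat on a fixed pulley stand (one of three): centre of the hub's flat top, 58 mm above the bench. z up along the shaft. Hub 36 mm wide, pulley 48 mm wide from -6 mm down, foot 60 mm. The groove is right on the hub: 18 mm across, z = 0 to 10 mm; above it the shaft head, 24 mm across, to z = 18 mm. A fitted ring lies loosely on the hub, origin at z = 0, any way round
- seat_2 (a point): seat on a fixed pulley stand (one of three): centre of the hub's flat top, 58 mm above the bench. z up along the shaft. Hub 36 mm wide, pulley 48 mm wide from -6 mm down, foot 60 mm. The groove is right on the hub: 18 mm across, z = 0 to 10 mm; above it the shaft head, 24 mm across, to z = 18 mm. A fitted ring lies loosely on the hub, origin at z = 0, any way round
- seat_3 (a point): seat on a fixed pulley stand (one of three): centre of the hub's flat top, 58 mm above the bench. z up along the shaft. Hub 36 mm wide, pulley 48 mm wide from -6 mm down, foot 60 mm. The groove is right on the hub: 18 mm across, z = 0 to 10 mm; above it the shaft head, 24 mm across, to z = 18 mm. A fitted ring lies loosely on the hub, origin at z = 0, any way round
- beaker: bystander: clear beaker, 53 mm wide, 70 mm tall; origin at the centre of its underside
- timer: bystander: white bench timer, 44x68x50 mm; origin at the centre of its underside
- oil_bottle: bystander: brown bottle with black cap, 47 mm wide, 96 mm tall; origin at the centre of its underside
Things that resemble listed ones, but are neither listed nor needed, are in the scene too. What is shaped like the part that bears seat_2 but blue is not meant.

How it is judged:
On the way:
1. every ring that is there lies closed in the groove of a pulley stand (((horizontal distance between ring_1 and seat_1 below 0.004 m and z of ring_1 in the frame of seat_1 between -0.002 and 0.0075 m and angle between the z axis of ring_1 and the z axis of seat_1, either way round below 0.15 rad and value of joint each of ring_1_left, ring_1_right below 0.002 m) or (horizontal distance between ring_1 and seat_2 below 0.004 m and z of ring_1 in the frame of seat_2 between -0.002 and 0.0075 m and angle between the z axis of ring_1 and the z axis of seat_2, either way round below 0.15 rad and value of joint each of ring_1_left, ring_1_right below 0.002 m) or (horizontal distance between ring_1 and seat_3 below 0.004 m and z of ring_1 in the frame of seat_3 between -0.002 and 0.0075 m and angle between the z axis of ring_1 and the z axis of seat_3, either way round below 0.15 rad and value of joint each of ring_1_left, ring_1_right below 0.002 m)) and ((horizontal distance between ring_2 and seat_1 below 0.004 m and z of ring_2 in the frame of seat_1 between -0.002 and 0.0075 m and angle between the z axis of ring_2 and the z axis of seat_1, either way round below 0.15 rad and value of joint each of ring_2_left, ring_2_right below 0.002 m) or (horizontal distance between ring_2 and seat_2 below 0.004 m and z of ring_2 in the frame of seat_2 between -0.002 and 0.0075 m and angle between the z axis of ring_2 and the z axis of seat_2, either way round below 0.15 rad and value of joint each of ring_2_left, ring_2_right below 0.002 m) or (horizontal distance between ring_2 and seat_3 below 0.004 m and z of ring_2 in the frame of seat_3 between -0.002 and 0.0075 m and angle between the z axis of ring_2 and the z axis of seat_3, either way round below 0.15 rad and value of joint each of ring_2_left, ring_2_right below 0.002 m)) and ((horizontal distance between ring_3 and seat_1 below 0.004 m and z of ring_3 in the frame of seat_1 between -0.002 and 0.0075 m and angle between the z axis of ring_3 and the z axis of seat_1, either way round below 0.15 rad and value of joint each of ring_3_left, ring_3_right below 0.002 m) or (horizontal distance between ring_3 and seat_2 below 0.004 m and z of ring_3 in the frame of seat_2 between -0.002 and 0.0075 m and angle between the z axis of ring_3 and the z axis of seat_2, either way round below 0.15 rad and value of joint each of ring_3_left, ring_3_right below 0.002 m) or (horizontal distance between ring_3 and seat_3 below 0.004 m and z of ring_3 in the frame of seat_3 between -0.002 and 0.0075 m and angle between the z axis of ring_3 and the z axis of seat_3, either way round below 0.15 rad and value of joint each of ring_3_left, ring_3_right below 0.002 m))), for 0.2 s.
At the end, for the whole second after the job is handed in: Every ring present is at rest in a stand's groove: centre within 4 mm of the axis, -2 to +7.5 mm from the hub face, tilt under 0.15 rad, halves closed to 2 mm. The pliers hang still, the loop's bar between upturned end and column, within 12 mm sideways and 1 to 12 mm above the arm's centre line (((horizontal distance between ring_1 and seat_1 below 0.004 m and z of ring_1 in the frame of seat_1 between -0.002 and 0.0075 m and angle between the z axis of ring_1 and the z axis of seat_1, either way round below 0.15 rad and value of joint each of ring_1_left, ring_1_right below 0.002 m and linear speed of ring_1 below 0.03 m/s) or (horizontal distance between ring_1 and seat_2 below 0.004 m and z of ring_1 in the frame of seat_2 between -0.002 and 0.0075 m and angle between the z axis of ring_1 and the z axis of seat_2, either way round below 0.15 rad and value of joint each of ring_1_left, ring_1_right below 0.002 m and linear speed of ring_1 below 0.03 m/s) or (horizontal distance between ring_1 and seat_3 below 0.004 m and z of ring_1 in the frame of seat_3 between -0.002 and 0.0075 m and angle between the z axis of ring_1 and the z axis of seat_3, either way round below 0.15 rad and value of joint each of ring_1_left, ring_1_right below 0.002 m and linear speed of ring_1 below 0.03 m/s)) and ((horizontal distance between ring_2 and seat_1 below 0.004 m and z of ring_2 in the frame of seat_1 between -0.002 and 0.0075 m and angle between the z axis of ring_2 and the z axis of seat_1, either way round below 0.15 rad and value of joint each of ring_2_left, ring_2_right below 0.002 m and linear speed of ring_2 below 0.03 m/s) or (horizontal distance between ring_2 and seat_2 below 0.004 m and z of ring_2 in the frame of seat_2 between -0.002 and 0.0075 m and angle between the z axis of ring_2 and the z axis of seat_2, either way round below 0.15 rad and value of joint each of ring_2_left, ring_2_right below 0.002 m and linear speed of ring_2 below 0.03 m/s) or (horizontal distance between ring_2 and seat_3 below 0.004 m and z of ring_2 in the frame of seat_3 between -0.002 and 0.0075 m and angle between the z axis of ring_2 and the z axis of seat_3, either way round below 0.15 rad and value of joint each of ring_2_left, ring_2_right below 0.002 m and linear speed of ring_2 below 0.03 m/s)) and ((horizontal distance between ring_3 and seat_1 below 0.004 m and z of ring_3 in the frame of seat_1 between -0.002 and 0.0075 m and angle between the z axis of ring_3 and the z axis of seat_1, either way round below 0.15 rad and value of joint each of ring_3_left, ring_3_right below 0.002 m and linear speed of ring_3 below 0.03 m/s) or (horizontal distance between ring_3 and seat_2 below 0.004 m and z of ring_3 in the frame of seat_2 between -0.002 and 0.0075 m and angle between the z axis of ring_3 and the z axis of seat_2, either way round below 0.15 rad and value of joint each of ring_3_left, ring_3_right below 0.002 m and linear speed of ring_3 below 0.03 m/s) or (horizontal distance between ring_3 and seat_3 below 0.004 m and z of ring_3 in the frame of seat_3 between -0.002 and 0.0075 m and angle between the z axis of ring_3 and the z axis of seat_3, either way round below 0.15 rad and value of joint each of ring_3_left, ring_3_right below 0.002 m and linear speed of ring_3 below 0.03 m/s)) and x of pliers_loop in the frame of hook_rest between -0.025 and 0.07 m and y of pliers_loop in the frame of hook_rest between -0.012 and 0.012 m and z of pliers_loop in the frame of hook_rest between 0.001 and 0.012 m and linear speed of pliers below 0.05 m/s); the robot touches nothing.
It fails at once if the fingers press on a ring (over 2 N) (contact force between any of ring_1, ring_2, ring_3 and the fingers above 2 N).
It fails at once if a bystander (beaker, timer, bottle) is moved more than 3 cm (distance of any of beaker, timer, oil_bottle from where it was at the start of the episode above 0.03 m).
Of ring_1, ring_2, ring_3 only 2 to 3 are there at a start; the rules pass over those that are not, and their reading is None.
At some moment in a run one of ring_1, ring_2, ring_3 may be knocked a few centimetres aside while the robot is not near it.
It also fails if it takes over 210 s, if anything falls off the work surface, if the arm or the gripper's body presses on something with over 40 N, if the wrist force passes 120 N, or if a joint passes its speed limit or range.

## Robot

A 6-joint arm with a two-finger parallel gripper is mounted at the origin on a cart in front of the work surface, level with it; the furniture and walls round the work are solid. World frame = base frame: x ahead of the robot, y to its left, z up, the work surface at z = 0. Lengths are in m, angles in rad, forces in N, time in s.
With the tool pointing down it reaches from about 0.275 to 1 m from the base axis. Payload 8.4 kg.
Tool frame: the origin (TCP) lies midway between the tips of the shut fingers; the grasp point (between the pads) lies manip.tcp_to_grasp behind it (manip.tcp_to_grasp is the distance from the TCP to the grasp point, in m); z points along the fingers, y is the line along which they close (so a half turn about z gives the same grasp; the last joint's range is limited). The gripper opens to 85 mm and grips with 20 to 120 N. Pads are 22 mm wide; open, the fingers measure 114 mm over their backs; the gripper's body (76 mm by 85 mm) begins 54 mm behind the grasp point. The pads swing forward as they close: fully open they stand 13 mm farther back than shut.
Start: joints at [-1.115, 0.353, 1.633, -0, 1.155, -0.002], TCP at [0.276, -0.561, 0.231] pointing down, gripper open.
Joint ranges: [-2.63, 2.63], [-0.92, 2.1], [0.06, 2.66], [-1.3, 4.44], [0, 2.69], [-3.02, 3.02]. Speed limits (rad/s): [2.22, 2.22, 2.79, 3.14, 3.14, 3.14].

## Interface

Orientations are given as a rotation vector (axis times angle).
In Python, from rig import telemetry, imaging, manip gives the robot as it stands.
- The arm moves only by the tool carry_out, never from a script. Its argument "steps" is text: rows parted by semicolons, each of 7 numbers parted by spaces: the shift along the tool's x, y, z in mm, then the turn, a rotation vector about the tool's x, y, z in degrees, then the closure in counts, from 0 (fully open) to 255 (shut). A call has 1 to 20 rows; each row is the pose to reach, as a shift and turn from the pose commanded when the call began, along the tool's axes at that moment; what a row does not reach only later rows make up. A row lasts 1/10 s, in which the tool goes at most 50 mm and 8.59 degrees, less where a joint would pass 70% of its speed; a pose out of reach is approached as far as the arm can. A call with a gripper value outside its range is refused whole. The fingers move at their own pace and stop on an object; "squeeze" is the grip in N (left out, the last holds). Time passes only in rows, so rows that repeat a pose let the fingers close. It gives the time, the measured TCP pose, the force, the opening and the grip force at its end, in the units of the state.
- telemetry.read_state(): the state, without advancing time (a new reading comes with each control period).
- imaging.snapshot(name): name is "side" or "top"; returns a dict with "frame" (480x640x3 uint8, red, green, blue), "intrinsics" (3x3 intrinsics, pixels), "D" ([k1, k2, p1, p2, k3] as OpenCV has them; the pictures are not rectified), "world_to_cam" (4x4, takes a point from world to camera coordinates). Camera axes: x right, y down, z forward; pixel columns grow to the right and rows downward; lengths in m; the calibration is good to about 2 mm. A picture is of the moment at which its call begins. There is no depth.
- manip.hand_in(): hands the job in; it is judged then, once.
Trained networks look in the newest picture that a camera, given by its name, has taken for a name from the list of things; names that differ only in an ending like _2 or _b are one class to them, and where a whole thing is asked for, a point or a joint stands for the part that bears it (a point fixed in the world has none). Each returns a list of dicts, best first, with "score" (0 to 1); they miss things now and then, are a little off and sometimes report something else, mostly with a low value. They report only what shows in the picture. A call takes as long as a camera call. They do not tell look-alikes from the thing itself.
- imaging.find_in(target, camera): "at" ([row, column] in pixels, amid what is visible of it).
- imaging.trace(target, camera): "mask" (480x640 bool, what is visible of it) and "at" ([row, column] in pixels, amid what is visible of it).
The state is a dict: "time": time; "qpos": joint angles; "joint_velocities": joint speeds; "joint_torque": joint torques, N m; "position": TCP position; "tcp_rot": TCP orientation; "ft_force": force on the tool from outside, world axes, zero at the start; "moment": the same for the moment, N m; "width": opening from 0.0 (shut) to 1.0 (fully open); "finger_force": force on a finger pad.
Only numpy, scipy, OpenCV 4.12 (cv2) and the standard library are available. Lean on these libraries where they do the work, as an engineer would, in place of code of your own. Each camera call takes 0.05 s, during which the arm holds its last target. There are 200 camera calls.

## Working session

There is one attempt and no reset: what is moved stays moved. The work goes in short steps, Python scripts to look and compute and a tool call to move; the robot and the scene stay as the last step left them, time stands still between calls to the robot, and variables do not carry over. Pictures are saved under pics/ and viewed, at most 15 in all, crops included, and the job is handed in when it is done.

Besides the shell and the picture viewer there is one more tool, called after "Call:" as a command line: name --argument value ..., lists and objects as JSON in quotes. carry_out: Moves the arm, as the interface text tells. Its arguments: {"type":"object","properties":{"steps":{"type":"string"},"squeeze":{"type":"number"}},"required":["steps"]}

```bash
mkdir -p pics
cat > h.py <<'E'
from rig import telemetry, imaging, manip
import numpy as np, cv2
from scipy.spatial.transform import Rotation as R
def snap(n,f=None):
    s=imaging.snapshot(n)
    if f: cv2.imwrite('pics/'+f,s['frame'][:,:,::-1])
    return s
def ray(s,rc):
    p=cv2.undistortPoints(np.array([[[rc[1],rc[0]]]],float),s['intrinsics'],np.array(s['D'],float)).ravel()
    T=np.array(s['world_to_cam']);Rm=T[:3,:3]
    return -Rm.T@T[:3,3], Rm.T@np.r_[p,1]
def onz(s,rc,z):
    o,d=ray(s,rc); return o+d*(z-o[2])/d[2]
def proj(s,P):
    T=np.array(s['world_to_cam']);P=np.atleast_2d(P)
    q=cv2.projectPoints(P.astype(float),cv2.Rodrigues(T[:3,:3])[0],T[:3,3],s['intrinsics'],np.array(s['D'],float))[0][:,0]
    return q[:,::-1]
def tri(s1,a,s2,b):
    o1,d1=ray(s1,a);o2,d2=ray(s2,b)
    t=np.linalg.lstsq(np.c_[d1,-d2],o2-o1,rcond=None)[0]
    p,q=o1+t[0]*d1,o2+t[1]*d2
    return (p+q)/2,np.linalg.norm(p-q)
E
python3 - <<'E'
from h import *
np.set_printoptions(precision=4,suppress=True)
st=telemetry.read_state();print(st['position'],st['tcp_rot'],manip.tcp_to_grasp,st['time'])
for c in('top','side'):
    s=snap(c,c+'0.png'); print(c,ray(s,(240,320)))
    for n,z in(('pliers',.015),('pliers_grip',.013),('pliers_tips',.005),('pliers_loop',.052),('ring_1',.006),('seat_1',.058),('hook_rest',.18),('beaker',.0),('timer',.05),('oil_bottle',.09)):
        for d in imaging.find_in(n,c): print(n,round(d['score'],2),np.round(d['at'],1),onz(s,d['at'],z)[:2])
E
```

```text
[ 0.276  -0.5602  0.2306] [-3.0583 -0.7126  0.0005] 0.0187 0.0
top (array([ 0.4293, -0.0318,  1.3433]), array([ 0.1623,  0.0129, -0.9868]))
pliers 0.6 [316.  260.2] [0.4715 0.1237]
pliers_grip 0.89 [318.3 255. ] [0.4663 0.136 ]
pliers_tips 0.97 [314.3 260. ] [0.4758 0.1254]
pliers_loop 0.64 [314.6 257.1] [0.4735 0.1264]
ring_1 0.67 [264.4 402.4] [ 0.5904 -0.2068]
ring_1 0.45 [241.9 335. ] [ 0.6445 -0.0496]
seat_1 0.97 [240.9 215. ] [0.6401 0.2238]
seat_1 0.93 [248.  297.4] [0.6227 0.036 ]
seat_1 0.91 [190.2 287.7] [0.757  0.0587]
seat_1 0.8 [228.6 360.4] [ 0.6664 -0.1067]
seat_1 0.77 [338.3 218.1] [0.4207 0.2124]
seat_1 0.7 [244.1 250.8] [0.6323 0.1418]
seat_1 0.58 [202.2 329.5] [ 0.7281 -0.037 ]
hook_rest 0.76 [235.4 164.3] [0.6324 0.3063]
beaker 0.73 [184.4 386.7] [ 0.7846 -0.1748]
beaker 0.45 [314.9 259.5] [0.4746 0.1272]
timer 0.76 [327.3 453.9] [ 0.4427 -0.3136]
oil_bottle 0.66 [176.  242.9] [0.7828 0.1578]
side (array([0.7039, 0.6914, 1.2389]), array([-0.0762, -0.5345, -0.8418]))
pliers 0.95 [300.6 380.7] [0.4666 0.1258]
pliers 0.49 [168.1 355.3] [ 0.4442 -0.3275]
pliers 0.48 [
[... 262 characters left out ...]
406]
pliers_loop 0.22 [215.6 255.4] [ 0.7627 -0.1727]
ring_1 0.43 [205.2 312.7] [ 0.5942 -0.2154]
ring_1 0.39 [301.  373.1] [0.4848 0.1195]
seat_1 0.98 [294.6 262.1] [0.7681 0.08  ]
seat_1 0.97 [279.6 315.9] [0.6266 0.0596]
seat_1 0.9 [236.4 290.1] [ 0.6753 -0.0833]
seat_1 0.79 [333.2 406.3] [0.4325 0.2421]
seat_1 0.75 [314.7 311.9] [0.6516 0.1555]
seat_1 0.69 [349.3 318.2] [0.6503 0.2474]
seat_1 0.58 [260.4 267.2] [ 0.7447 -0.0182]
hook_rest 0.83 [398.6 321.1] [0.6667 0.3996]
hook_rest 0.23 [300.7 376.1] [0.5089 0.2006]
beaker 0.7 [215.4 255.4] [ 0.7652 -0.2113]
beaker 0.28 [397.1 319.3] [0.664  0.3457]
timer 0.72 [165.9 359.2] [ 0.4384 -0.3049]
oil_bottle 0.62 [327.9 254.5] [0.7934 0.1821]
```

```bash
ls -la; python3 -c "
import cv2;print(cv2.imread('pics/top0.png').shape)"
```

```text
total 16
drwxr-xr-x  3 agent agent 4096 Dec  2 22:50 .
drwxr-xr-x 23 root  root  4096 Dec  2 22:50 ..
-rw-r--r--  1 agent agent  895 Dec  2 22:50 h.py
drwxr-xr-x  2 agent agent 4096 Dec  2 22:50 pics
(480, 640, 3)
```

View pics/top0.png

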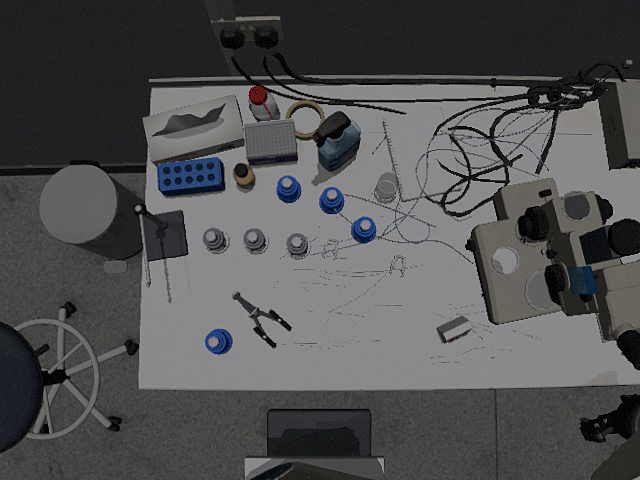

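View pics/side0.png

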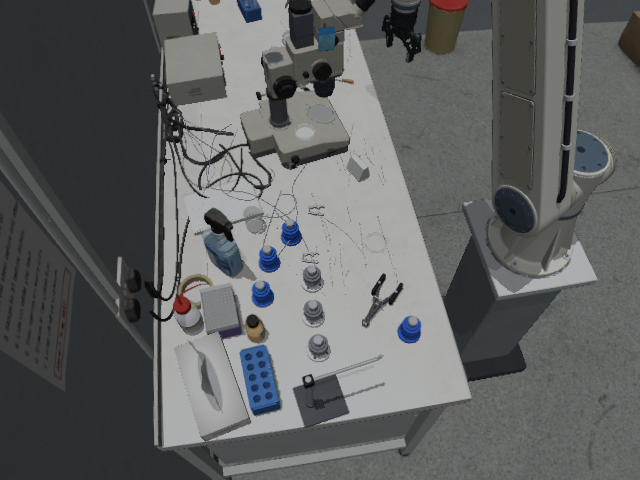

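Run:
```python
import cv2,numpy as np
a=cv2.imread('pics/top0.png')
c=cv2.resize(a[220:350,195:415],None,fx=3.6,fy=3.6,interpolation=cv2.INTER_CUBIC); cv2.imwrite('pics/c1.png',np.clip(c.astype(float)*1.3,0,255))
b=cv2.imread('pics/side0.png')
p=[cv2.resize(b[190:390,290:410],None,fx=3,fy=3,interpolation=cv2.INTER_CUBIC),cv2.resize(a[190:310,120:230],(400,436),interpolation=cv2.INTER_CUBIC)]
p[1]=cv2.copyMakeBorder(p[1],0,600-436,0,0,cv2.BORDER_CONSTANT)
cv2.imwrite('pics/c2.png',np.clip(np.hstack(p).astype(float)*1.3,0,255))
```

```text
[ WARN:0@0.068] global loadsave.cpp:1063 imwrite_ Unsupported depth image for selected encoder is fallbacked to CV_8U.
```

View pics/c1.png

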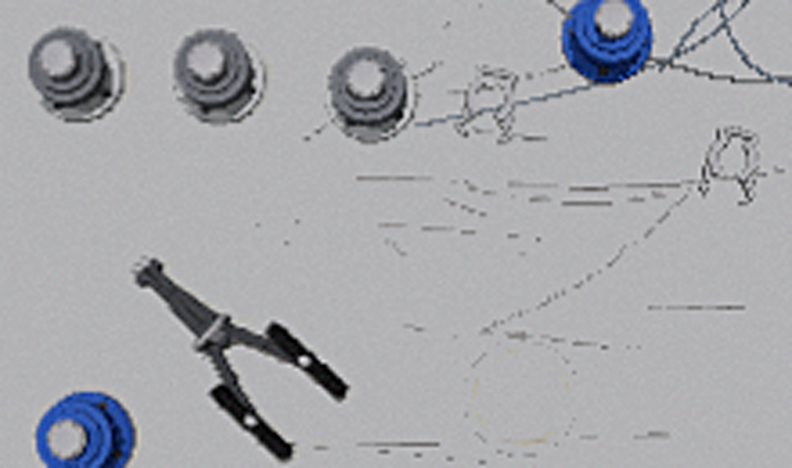

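View pics/c2.png

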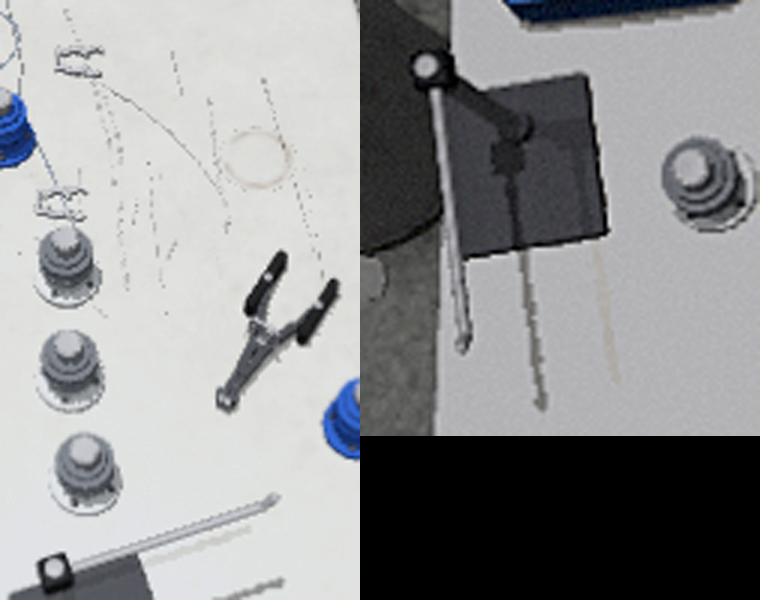

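Grey stands in the top view are at about (236,211), (236,252), (240,297); they fit, while the blue ones at (188,289), (200,331), (229,364) and (341,218) are look-alikes. Two rings lie at (249,331) and (266,398), gaps towards the robot. The pliers have their tips at (294,236), and the hook's free end is at (284,148).

```bash
cat > m.py <<'E'
from h import *
import pickle
np.set_printoptions(precision=4,suppress=True)
t=snap('top');s=snap('side')
pickle.dump((t,s),open('s0.pkl','wb'))
C=lambda r,c:(219.64+r/3.6,194.64+c/3.6)
D=lambda r,c:(189.67+r/3,289.67+c/3)
H=lambda r,c:(189.6+r/3.636,119.6+(c-360)/3.636)
for n,a,b,z in(('sA',(57,57),(443,87),.076),('sB',(59,207),(343,70),.076),('sC',(72,367),(238,70),.076),
  ('rA',(104,489),(203,62),.006),('rB',(164,731),(62,79),.006),('tip',(270,148),(399,226),.02),('loop',(332,212),(328,262),.052),
  ('g1',(360,307),(312,320),.026),('g2',(422,251),(282,266),.026)):
    p,e=tri(t,C(*a),s,D(*b)); print(n,p,'gap',round(e,4),'top',onz(t,C(*a),z)[:2],'side',onz(s,D(*b),z)[:2])
for n,a,b,z in(('hend',(343,462),(500,273),.19),('hcol',(90,435),(565,75),.18)):
    p,e=tri(t,H(*a),s,D(*b)); print(n,p,'gap',round(e,4),'top',onz(t,H(*a),z)[:2],'side',onz(s,D(*b),z)[:2])
print(t['intrinsics'],t['D'],s['intrinsics'])
E
python3 m.py
```

```text
sA [0.6467 0.2288 0.0873] gap 0.0019 top [0.6496 0.2308] side [0.6453 0.2246]
sB [0.6463 0.1365 0.0788] gap 0.0019 top [0.6477 0.1366] side [0.6453 0.1356]
sC [0.6343 0.0381 0.0802] gap 0.0081 top [0.6389 0.037 ] side [0.6303 0.0375]
rA [ 0.6281 -0.0387  0.008 ] gap 0.0009 top [ 0.6289 -0.0388] side [ 0.6276 -0.0397]
rB [ 0.588  -0.1955  0.0061] gap 0.0012 top [ 0.5886 -0.1957] side [ 0.5875 -0.1953]
tip [0.5203 0.1809 0.0172] gap 0.0008 top [0.5205 0.1803] side [0.5204 0.1822]
loop [0.4805 0.1349 0.047 ] gap 0.0014 top [0.4796 0.1345] side [0.4821 0.137 ]
g1 [ 0.44    0.0911 -0.0084] gap 0.0522 top [0.4628 0.0773] side [0.4241 0.1182]
g2 [0.4467 0.1023 0.0537] gap 0.0477 top [0.4239 0.1126] side [0.4641 0.0816]
hend [0.5298 0.3344 0.1914] gap 0.0015 top [0.5306 0.3346] side [0.5289 0.3342]
hcol [0.6744 0.357  0.1892] gap 0.0025 top [0.6775 0.3597] side [0.673  0.3546]
[[576.4502   0.     319.6861]
 [  0.     576.4502 248.704 ]
 [  0.       0.       1.    ]] [-0.1203  0.      0.      0.      0.    ] [[519.2618   0.     318.6204]
 [  0.     519.2618 238.4881]
 [  0.       0.       1.    ]]
```

```bash
cat > go.py <<'E'
import sys
from h import *
def go(x,y,z,yaw):
    st=telemetry.read_state();p=np.array(st['position']);A=R.from_rotvec(st['tcp_rot'])
    T=R.from_euler('z',yaw,degrees=True)*R.from_euler('x',180,degrees=True)
    d=A.inv().apply(np.array([x,y,z])-p)*1000; r=(A.inv()*T).as_rotvec(degrees=True)
    m=A.as_matrix()
    print('t',round(st['time'],2),'tcp',p.round(4),'yaw',round(np.degrees(np.arctan2(m[1,0],m[0,0])),2),'w',round(st['width'],3),'gf',np.round(st['finger_force'],1),'F',np.round(st['ft_force'],1))
    print('shift',d.round(1),'turn',r.round(2))
if __name__=='__main__': go(*map(float,sys.argv[1:5]))
E
python3 go.py .4437 .0975 .09 47.5
```

```text
t 1.2 tcp [ 0.2762 -0.5606  0.2313] yaw 26.23 w 0.999 gf 0.0 F [-0.3  0.6 -0. ]
shift [ 441.1 -516.3  141.3] turn [ -0.     0.   -21.27]
```

Call:
carry_out --steps "60 -70 20 0 0 -5 0;100 -120 50 0 0 -10 0;440 -516 140 0 0 -21.3 0;440 -516 140 0 0 -21.3 0;440 -516 140 0 0 -21.3 0;440 -516 140 0 0 -21.3 0;440 -516 140 0 0 -21.3 0;440 -516 140 0 0 -21.3 0;440 -516 140 0 0 -21.3 0;440 -516 140 0 0 -21.3 0;440 -516 140 0 0 -21.3 0;440 -516 140 0 0 -21.3 0;440 -516 140 0 0 -21.3 0;440 -516 140 0 0 -21.3 0;440 -516 140 0 0 -21.3 0;440 -516 140 0 0 -21.3 0;440 -516 140 0 0 -21.3 0;440 -516 140 0 0 -21.3 0" --squeeze 60

```text
time: 3.0
position: [0.4428, 0.0956, 0.0915]
tcp_rot: [2.876, 1.264, 0.0]
ft_force: [0.0, -0.0, 0.3]
width: 1.003
finger_force: 0.0
```

```bash
python3 go.py .4437 .0975 .002 47.5
```

```text
t 3.0 tcp [0.4428 0.0956 0.0915] yaw 47.44 w 1.003 gf 0.0 F [ 0.  -0.   0.3]
shift [ 2.  -0.6 89.5] turn [ 0.01 -0.   -0.06]
```

Call:
carry_out --steps "2 -0.6 45 0 0 0 0;2 -0.6 75 0 0 0 0;2 -0.6 89 0 0 0 0;2 -0.6 89 0 0 0 0;2 -0.6 89 0 0 0 0;2 -0.6 89 0 0 0 60;2 -0.6 89 0 0 0 60;2 -0.6 89 0 0 0 75;2 -0.6 89 0 0 0 75;2 -0.6 89 0 0 0 75;2 -0.6 89 0 0 0 75"

```text
time: 4.1
position: [0.4447, 0.0986, 0.0036]
tcp_rot: [2.875, 1.266, 0.003]
ft_force: [-1.5, -2.4, 11.1]
width: 0.715
finger_force: 18.2
```

```bash
python3 go.py .4437 .0975 .002 47.5;python3 - <<'E'
from h import *
t=snap('top');s=snap('side')
a=t['frame'][250:370,210:330];b=s['frame'][230:350,330:450]
f=lambda x:cv2.resize(np.clip(x[:,:,::-1]*1.3,0,255).astype('uint8'),(400,400),interpolation=cv2.INTER_CUBIC)
cv2.imwrite('pics/g1.png',np.hstack([f(a),f(b)]))
E
```

```text
t 4.1 tcp [0.4447 0.0986 0.0036] yaw 47.53 w 0.715 gf 18.2 F [-1.5 -2.4 11.1]
shift [-1.5  0.   1.6] turn [ 0.08 -0.1   0.03]
```

View pics/g1.png

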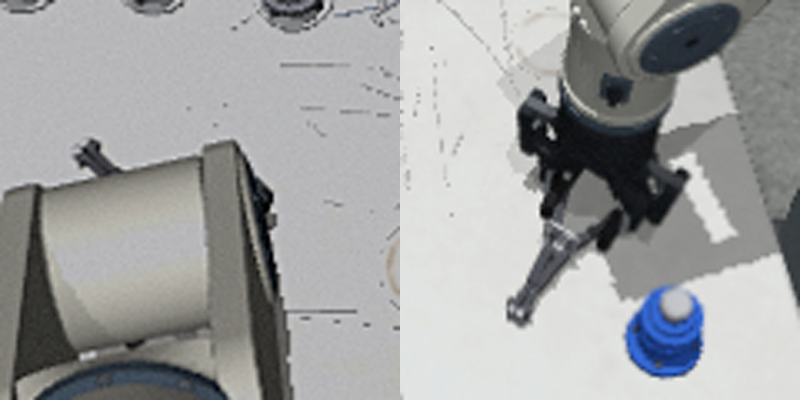

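Call:
carry_out --steps "0 0 -1 0 0 0 90;0 0 -2 0 0 0 105;0 0 -3 0 0 0 120;0 0 -4 0 0 0 135;0 0 -5 0 0 0 165;0 0 -5 0 0 0 165;0 0 -5 0 0 0 165" --squeeze 60

```text
time: 4.9
position: [0.4445, 0.0987, 0.0081]
tcp_rot: [2.875, 1.266, 0.002]
ft_force: [-1.1, -1.6, 12.2]
width: 0.386
finger_force: 61.7
```

```bash
cat > ov.py <<'E'
from h import *
import pickle
def model():
    a=np.linspace(-2.2,2.2,40)
    L=[np.c_[15*np.cos(a)*0+0,0*a]] and []
    # inner oval bore, outer 48x36, notches
    b=np.linspace(0,2*np.pi,60)
    L.append(np.c_[10*np.cos(b),10*np.sin(b)])
    L.append(np.array([[24,-18],[24,18],[-24,18],[-24,-18],[24,-18]]))
    for s in(1,-1): L.append(np.array([[-26,10.5*s],[-21,15.5*s],[-16,10.5*s]]))
    return L
def draw(s,x,y,yaw,z=.006,k=10,hw=20,plain=False):
    c=proj(s,[x,y,z])[0]; r0,c0=int(c[0])-hw,int(c[1])-hw
    im=cv2.resize(s['frame'][r0:r0+2*hw,c0:c0+2*hw,::-1],None,fx=k,fy=k,interpolation=cv2.INTER_CUBIC)
    im=np.clip(im*1.2,0,255).astype('uint8')
    A=R.from_euler('z',yaw,degrees=True).as_matrix()[:2,:2]
    for P in model():
        q=np.c_[(P/1000)@A.T+[x,y],np.full(len(P),z)]
        uv=((proj(s,q)-[r0,c0]+.5)*k)[:,::-1]
        cv2.polylines(im,[np.int32(uv)],False,(0,0,255),1)
    return im
E
python3 - <<'E'
from ov import *
t,s=pickle.load(open('s0.pkl','rb'))
rs=[(.628,-.039,0),(.588,-.1955,-10)]
cv2.imwrite('pics/ov1.png',np.vstack([np.hstack([cv2.resize(draw(c,*r),(300,300)) for r in rs]) for c in(t,s)]))
E
python3 go.py .447 -.039 .11 0
```

```text
t 4.9 tcp [0.4445 0.0987 0.0081] yaw 47.54 w 0.386 gf 61.7 F [-1.1 -1.6 12.2]
shift [ -99.7   94.9 -102. ] turn [ 2.000e-02 -8.000e-02  4.754e+01]
```

View pics/ov1.png

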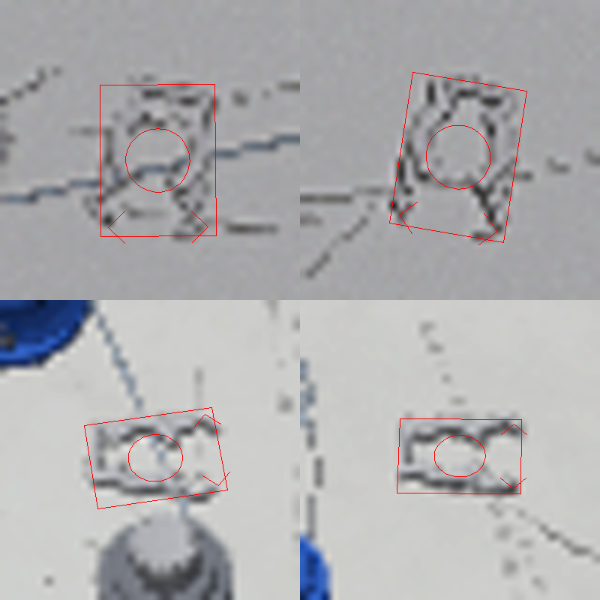

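```bash
python3 go.py .451 -.008 .11 -10
```

```text
t 4.9 tcp [0.4445 0.0987 0.0081] yaw 47.54 w 0.386 gf 61.7 F [-1.1 -1.6 12.2]
shift [ -74.2   76.9 -101.9] turn [ 2.000e-02 -9.000e-02  5.754e+01]
```

Call:
carry_out --steps "0 0 -30 0 0 0 165;0 0 -70 0 0 0 165;-10 10 -102 0 0 8 165;-20 20 -102 0 0 16 165;-35 35 -102 0 0 24 165;-50 50 -102 0 0 32 165;-65 65 -102 0 0 40 165;-74 77 -102 0 0 48 165;-74 77 -102 0 0 57.5 165;-74 77 -102 0 0 57.5 165;-74 77 -102 0 0 57.5 165;-74 77 -102 0 0 57.5 165"

```text
time: 6.1
position: [0.4504, -0.0077, 0.1092]
tcp_rot: [-3.13, 0.267, 0.001]
ft_force: [-0.2, 0.0, -1.0]
width: 0.384
finger_force: 60.5
```

```bash
python3 go.py .451 -.008 .11 -10;python3 - <<'E'
from h import *
import pickle
t=snap('top');s=snap('side');pickle.dump((t,s),open('s1.pkl','wb'))
st=telemetry.read_state();p=np.array(st['position']);m=R.from_rotvec(st['tcp_rot']).as_matrix()
o=[]
for c in(t,s):
    P=p+m[:,0]*.1175; P[2]=p[2]-.005
    q=proj(c,P)[0].astype(int);print(q-36)
    o.append(cv2.resize(np.clip(c['frame'][q[0]-36:q[0]+36,q[1]-36:q[1]+36,::-1]*1.2,0,255).astype('uint8'),(400,400),interpolation=cv2.INTER_CUBIC))
cv2.imwrite('pics/g2.png',np.hstack(o))
E
```

```text
t 6.1 tcp [ 0.4504 -0.0077  0.1092] yaw -9.75 w 0.384 gf 60.5 F [-0.2  0.  -1. ]
shift [ 0.7  0.2 -0.8] turn [-0.    0.02  0.25]
[234 289]
[202 297]
```

View pics/g2.png

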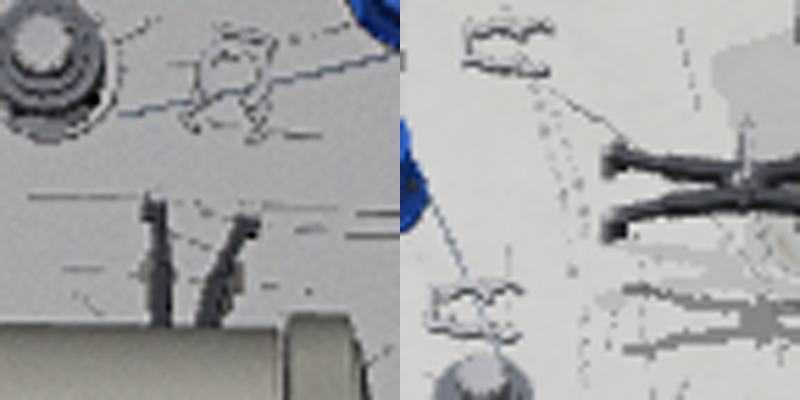

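Run:
```python
from h import *
import pickle
t,s=pickle.load(open('s1.pkl','rb'));np.set_printoptions(precision=4,suppress=True)
st=telemetry.read_state();p=np.array(st['position']);A=R.from_rotvec(st['tcp_rot'])
k=72/400
T=lambda r,c:(234+r*k-.5,289+c*k-.5); S=lambda r,c:(202+r*k-.5,297+c*k-.5)
for n,a,b in(('L',(208,153),(222,614)),('Rr',(224,248),(157,616))):
    P,e=tri(t,T(*a),s,S(*b)); print(n,P,e,'tool',A.inv().apply(P-p)*1000)
# rings, from these frames
for n,a,b in(('ringA back',(38,243),(312,438)),('lugL',(122,192),(332,517)),('lugR',(135,258),(288,513))):
    P,e=tri(t,T(*a),s,S(*b)); print(n,P,e,onz(t,T(*a),.006)[:2],onz(s,S(*b),.006)[:2])
```

```text
L [0.4815 0.0354 0.2239] 0.16669280756526508 tool [  23.2448  -47.7963 -114.7245]
Rr [0.4742 0.0034 0.2265] 0.1700830447185327 tool [  21.4376  -14.9847 -117.242 ]
ringA back [0.5499 0.0077 0.1354] 0.18185734228165681 [ 0.6483 -0.0431] [ 0.4508 -0.009 ]
lugL [0.5182 0.027  0.1384] 0.1805667294161711 [ 0.6126 -0.0214] [0.4146 0.0087]
lugR [0.5136 0.002  0.1347] 0.18040966462062807 [ 0.6069 -0.0491] [ 0.4108 -0.0164]
```

Run:
```python
from h import *
import pickle
t,s=pickle.load(open('s1.pkl','rb'));np.set_printoptions(precision=4,suppress=True)
st=telemetry.read_state();p=np.array(st['position']);A=R.from_rotvec(st['tcp_rot'])
k=72/400
T=lambda r,c:(234+r*k-.5,289+c*k-.5); S=lambda r,c:(202+r*k-.5,297+(c-400)*k-.5)
for n,a,b in(('L',(208,153),(222,614)),('Rr',(224,248),(157,616))):
    P,e=tri(t,T(*a),s,S(*b)); print(n,P,e,'tool',A.inv().apply(P-p)*1000)
for n,a,b in(('ringA back',(38,243),(312,438)),('lugL',(122,192),(332,517)),('lugR',(135,258),(288,513))):
    P,e=tri(t,T(*a),s,S(*b)); print(n,P,e,onz(t,T(*a),.006)[:2],onz(s,S(*b),.006)[:2])
```

```text
L [ 0.5646 -0.0075  0.1207] 0.002059272544838292 tool [112.3924 -19.6604 -11.4873]
Rr [ 0.5578 -0.0437  0.1195] 0.0009063249156213101 tool [111.8903  17.2083 -10.3024]
ringA back [ 0.6476 -0.0428  0.005 ] 0.0018177158164874466 [ 0.6483 -0.0431] [ 0.6468 -0.0418]
lugL [ 0.611  -0.0211  0.0115] 0.0016371852109847024 [ 0.6126 -0.0214] [ 0.6098 -0.024 ]
lugR [ 0.6074 -0.0493  0.0059] 0.0010237139075341738 [ 0.6069 -0.0491] [ 0.6079 -0.0495]
```

```bash
python3 go.py .4755 -.0105 .009 -11
```

```text
t 6.2 tcp [ 0.4505 -0.0077  0.1092] yaw -9.82 w 0.381 gf 60.5 F [-0.6  0.2 -1.6]
shift [ 25.2  -1.5 100.2] turn [-0.    0.01  1.18]
```

Call:
carry_out --steps "25 -1.5 40 0 0 1.2 165;25 -1.5 75 0 0 1.2 165;25 -1.5 92 0 0 1.2 165;25 -1.5 96 0 0 1.2 165;25 -1.5 98 0 0 1.2 165;25 -1.5 100 0 0 1.2 165;25 -1.5 100 0 0 1.2 165;25 -1.5 100 0 0 1.2 165"

```text
time: 7.0
position: [0.4761, -0.0109, 0.0101]
tcp_rot: [-3.127, 0.305, -0.002]
ft_force: [0.1, -0.6, -1.7]
width: 0.385
finger_force: 60.5
```

Call:
carry_out --steps "0 0 1 0 0 0 165;0 0 2 0 0 0 165;0 0 2 0 0 0 165"

```text
time: 7.3
position: [0.4759, -0.0109, 0.0081]
tcp_rot: [-3.127, 0.306, -0.001]
ft_force: [-2.2, 0.5, 11.5]
width: 0.386
finger_force: 62.6
```

Contact at TCP z≈8.3 mm. Now relax on the bench.

Call:
carry_out --steps "0 0 0 0 0 0 140;0 0 1 0 0 0 125;0 0 2 0 0 0 110;0 0 3 0 0 0 95;0 0 4 0 0 0 80;0 0 4 0 0 0 72;0 0 4 0 0 0 72;0 0 4 0 0 0 72"

```text
time: 8.1
position: [0.4754, -0.0109, 0.0031]
tcp_rot: [3.127, -0.306, -0.0]
ft_force: [0.2, 0.2, -0.7]
width: 0.719
finger_force: 14.9
```

Call:
carry_out --steps "3 0 -0.4 0 0 0 72;7 0 -0.4 0 0 0 72;11 0 -0.4 0 0 0 72;15 0 -0.4 0 0 0 72;18 0 -0.4 0 0 0 72;20 0 -0.4 0 0 0 72;20 0 -0.4 0 0 0 72"

```text
time: 8.8
position: [0.4954, -0.0148, 0.0037]
tcp_rot: [-3.127, 0.306, -0.0]
ft_force: [-0.2, -0.3, -1.2]
width: 0.718
finger_force: 15.0
```

```bash
cat > look.py <<'E'
import sys,pickle
from h import *
x,y,z,hw,f=[float(v) for v in sys.argv[1:5]]+[sys.argv[5]]
hw=int(hw);o=[]
fr=[snap('top'),snap('side')];pickle.dump(fr,open('last.pkl','wb'))
for c in fr:
    q=proj(c,[x,y,z])[0].astype(int);print(q-hw)
    o.append(cv2.resize(np.clip(c['frame'][q[0]-hw:q[0]+hw,q[1]-hw:q[1]+hw,::-1]*1.2,0,255).astype('uint8'),(400,400),interpolation=cv2.INTER_CUBIC))
cv2.imwrite('pics/'+f,np.hstack(o))
E
python3 go.py .4951 -.0143 .003 -11; python3 look.py .61 -.035 .01 22 g3.png
```

```text
t 8.8 tcp [ 0.4954 -0.0148  0.0037] yaw -11.18 w 0.718 gf 15.0 F [-0.2 -0.3 -1.2]
shift [-0.4 -0.4  0.7] turn [-0.   -0.01 -0.18]
[234 306]
[235 294]
```

View pics/g3.png

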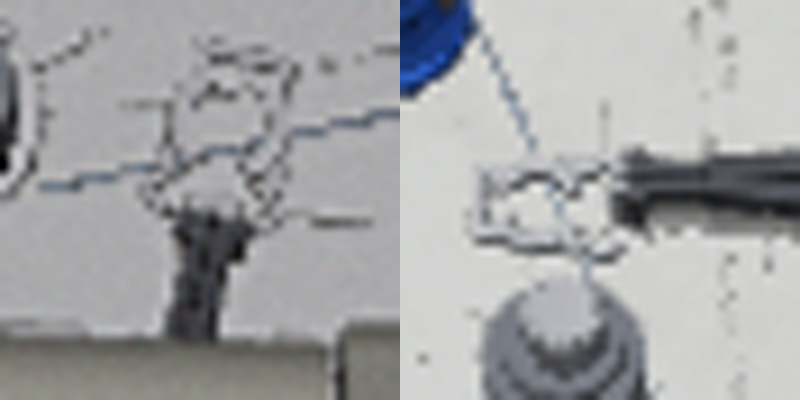

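Call:
carry_out --steps "3 0 0 0 0 0 72;5 0 0 0 0 0 72;5 0 0 0 0 0 72;5 0 -1 0 0 0 85;5 0 -1.5 0 0 0 95;5 0 -2.2 0 0 0 105;5 0 -3 0 0 0 115;5 0 -3.6 0 0 0 125;5 0 -4.2 0 0 0 135;5 0 -4.5 0 0 0 165;5 0 -4.5 0 0 0 165;5 0 -4.5 0 0 0 165"

```text
time: 10.1
position: [0.5001, -0.0157, 0.0082]
tcp_rot: [-3.127, 0.306, -0.0]
ft_force: [-0.1, 0.4, -0.4]
width: 0.38
finger_force: 62.3
```

```bash
python3 look.py .615 -.036 .01 22 g4.png;python3 go.py .48 0 .11 0
```

```text
[232 307]
[235 293]
t 10.2 tcp [ 0.5    -0.0157  0.0082] yaw -11.17 w 0.381 gf 62.3 F [-0.3 -0.4 -1.4]
shift [ -22.7  -11.5 -101.8] turn [ -0.    -0.   -11.17]
```

View pics/g4.png

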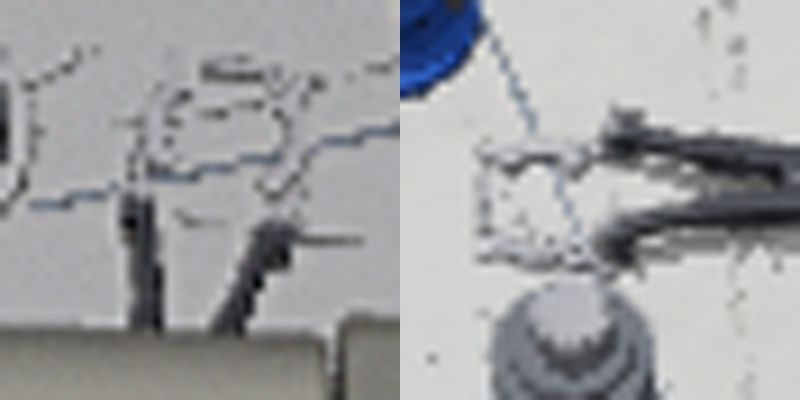

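```bash
python3 go.py .5 .0365 .115 0
```

```text
t 10.2 tcp [ 0.5    -0.0157  0.0082] yaw -11.17 w 0.381 gf 62.3 F [-0.3 -0.4 -1.4]
shift [ -10.1  -51.2 -106.8] turn [ -0.    -0.   -11.17]
```

Call:
carry_out --steps "0 0 -8 0 0 0 165;0 0 -20 0 0 0 165;0 0 -40 0 0 0 165;0 0 -65 0 0 0 165;0 0 -90 0 0 0 165;0 0 -107 0 0 0 165;-3 -12 -107 0 0 -3 165;-6 -27 -107 0 0 -6 165;-9 -42 -107 0 0 -9 165;-10 -51 -107 0 0 -11.2 165;-10 -51 -107 0 0 -11.2 165;-10 -51 -107 0 0 -11.2 165;-10 -51 -107 0 0 -11.2 165"

```text
time: 11.5
position: [0.5, 0.036, 0.115]
tcp_rot: [3.141, -0.0, -0.001]
ft_force: [0.3, 0.3, -1.3]
width: 0.381
finger_force: 62.1
```

```bash
python3 look.py .635 .0375 .09 20 g5.png;python3 go.py .5 .0365 .115 0
```

```text
[220 275]
[246 291]
t 11.6 tcp [0.5    0.0358 0.1151] yaw -0.02 w 0.382 gf 62.1 F [-0.6 -0.2 -2. ]
shift [-0.  -0.7  0.1] turn [ 0.    0.01 -0.02]
```

View pics/g5.png

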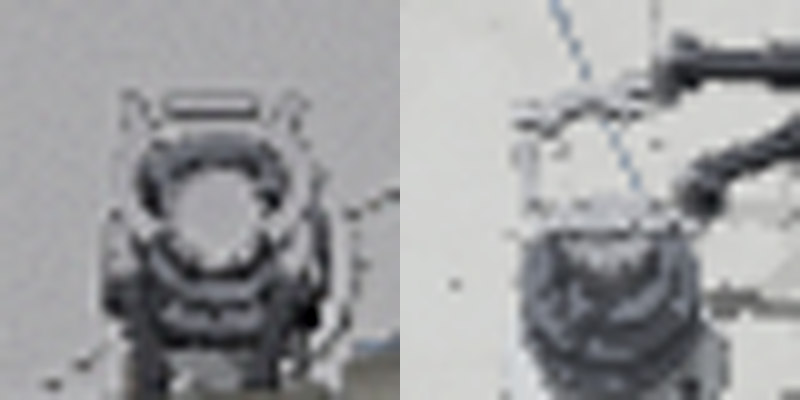

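Run:
```python
from h import *
import pickle
t,s=pickle.load(open('last.pkl','rb'));np.set_printoptions(precision=4,suppress=True)
T=lambda r,c:(220+r/10-.5,275+c/10-.5); S=lambda r,c:(246+r/10-.5,291+(c-400)/10-.5)
print('head',onz(t,T(210,214),.076))
print('back inner',onz(t,T(118,213),.113),'outer',onz(t,T(95,213),.113))
# side: ring back corners
for n,a,b in(('backL',(130,0),(215,530)),):
    pass
for q in((115,528),(212,528),(205,650),(95,635)): print('side ring',q,onz(s,S(*q),.112))
for q in((245,610),): print('side headtop',onz(s,S(*q),.076))
```

```text
head [0.637  0.0385 0.076 ]
back inner [0.6511 0.0367 0.113 ] outer [0.6562 0.0367 0.113 ]
side ring (115, 528) [0.6515 0.0193 0.112 ]
side ring (212, 528) [0.6555 0.0472 0.112 ]
side ring (205, 650) [0.6251 0.0502 0.112 ]
side ring (95, 635) [0.624  0.0179 0.112 ]
side headtop [0.6346 0.0397 0.076 ]
```

Call:
carry_out --steps "1 -2 10 0 0 0 165;1 -2 20 0 0 0 165;1 -2 24 0 0 0 165;1 -2 24 0 0 0 165"

```text
time: 12.0
position: [0.5003, 0.0382, 0.09]
tcp_rot: [3.141, 0.001, -0.003]
ft_force: [-0.5, -0.4, -1.8]
width: 0.384
finger_force: 62.1
```

```bash
python3 look.py .635 .0375 .08 17 g6.png;python3 go.py .501 .038 .09 0
```

```text
[224 279]
[251 294]
t 12.1 tcp [0.5009 0.0382 0.0909] yaw 0.03 w 0.383 gf 62.1 F [-0.2 -0.1 -2.1]
shift [0.1 0.2 0.9] turn [0.   0.04 0.03]
```

View pics/g6.png

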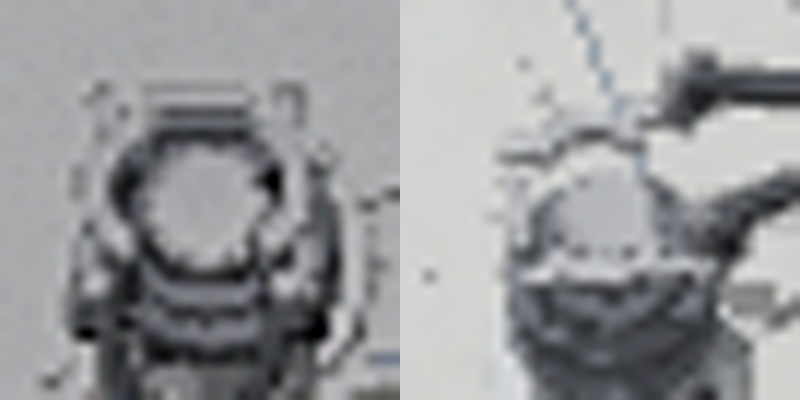

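Call:
carry_out --steps "0 0.5 4 0 0 0 165;0 0.5 7 0 0 0 165;0 0.5 9 0 0 0 165;0 0.5 11 0 0 0 165;0 0.5 11 0 0 0 165"

```text
time: 12.6
position: [0.5009, 0.0378, 0.0799]
tcp_rot: [3.142, 0.001, -0.001]
ft_force: [1.1, -0.1, -1.6]
width: 0.382
finger_force: 62.1
```

Call:
carry_out --steps "0 0 2 0 0 0 165;0 0 4 0 0 0 165;0 0 6 0 0 0 165;0 0 8 0 0 0 165;0 0 9 0 0 0 165;0 0 9 0 0 0 165"

```text
time: 13.2
position: [0.501, 0.0378, 0.071]
tcp_rot: [3.142, 0.001, -0.001]
ft_force: [0.2, -0.4, -1.8]
width: 0.378
finger_force: 62.1
```

Call:
carry_out --steps "0 0 2 0 0 0 165;0 0 3.5 0 0 0 165;0 0 3.5 0 0 0 140;0 0 4.3 0 0 0 125;0 0 5 0 0 0 110;0 0 6 0 0 0 95;0 0 7 0 0 0 80;0 0 7 0 0 0 72;0 0 7 0 0 0 72;0 0 7 0 0 0 72"

```text
time: 14.2
position: [0.5011, 0.0378, 0.0642]
tcp_rot: [-3.142, -0.001, -0.0]
ft_force: [-0.0, 0.7, -1.7]
width: 0.719
finger_force: 15.0
```

Call:
carry_out --steps "0 0 -2 0 0 0 72;0 0 -5 0 0 0 72;0 0 -9 0 0 0 72;0 0 -14 0 0 0 72;0 0 -20 0 0 0 72;0 0 -28 0 0 0 72;0 0 -36 0 0 0 72;0 0 -45 0 0 0 72;0 0 -45 0 0 0 72"

```text
time: 15.1
position: [0.502, 0.0378, 0.1107]
tcp_rot: [-3.141, -0.001, -0.004]
ft_force: [0.6, -0.7, -0.1]
width: 0.721
finger_force: 15.0
```

```bash
python3 look.py .62 -.07 .03 70 g7.png;python3 go.py .451 -.008 .11 -10
```

```text
[180 274]
[173 241]
t 15.2 tcp [0.5013 0.0378 0.1095] yaw 0.03 w 0.713 gf 15.0 F [-0.9  0.  -2.1]
shift [-50.3  45.8  -0.5] turn [-1.000e-02 -5.000e-02  1.003e+01]
```

View pics/g7.png

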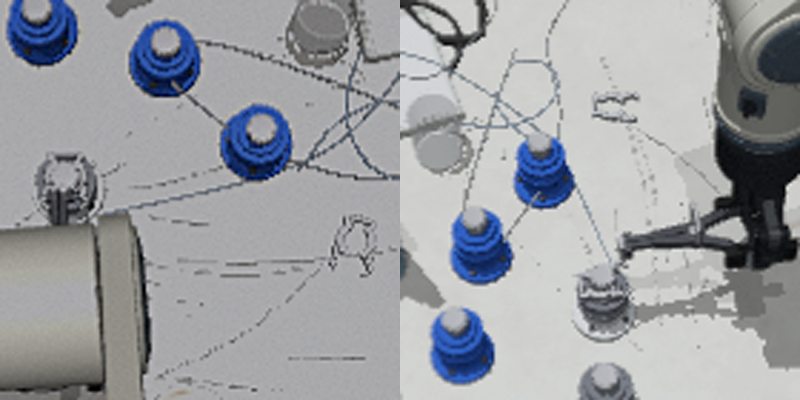

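```bash
cat > fitB.py <<'E'
from h import *
import pickle
from scipy.optimize import minimize
np.set_printoptions(precision=4,suppress=True)
def patch(s,x,y,yaw,hx=.032,hy=.026,st=.001):
    gx,gy=np.meshgrid(np.arange(-hx,hx,st),np.arange(-hy,hy,st),indexing='ij')
    A=R.from_euler('z',yaw,degrees=True).as_matrix()[:2,:2]
    P=np.c_[gx.ravel(),gy.ravel()]@A.T+[x,y]
    q=proj(s,np.c_[P,np.full(len(P),.006)]).astype('f4')
    g=cv2.GaussianBlur(s['frame'].astype('f4').mean(2),(0,0),.8)
    return cv2.remap(g,q[:,1].reshape(gx.shape),q[:,0].reshape(gx.shape),cv2.INTER_CUBIC)
t,s=pickle.load(open('s0.pkl','rb')); l=pickle.load(open('last.pkl','rb'))
refs=[patch(c,.6288,-.039,-11) for c in(t,s)]
def run(cams,refs,x0):
    best=None
    def f(v): return -sum(np.corrcoef(patch(c,v[0]/1000,v[1]/1000,v[2]).ravel(),r.ravel())[0,1] for c,r in zip(cams,refs))
    for dx in(-4,0,4):
        for dy in(-4,0,4):
            for a in(-16,-8,0):
                v=[x0[0]+dx,x0[1]+dy,a]
                e=f(v)
                if best is None or e<best[0]: best=(e,v)
    m=minimize(f,best[1],method='Nelder-Mead',options=dict(initial_simplex=np.array(best[1])+np.array([[0,0,0],[2,0,0],[0,2,0],[0,0,4]])))
    return m.x,-m.fun
if __name__=='__main__':
    for n,c,r in(('top',[t],refs[:1]),('side',[s],refs[1:]),('both',[t,s],refs),('now both',l,refs),('now top',l[:1],refs[:1])): print(n,*run(c,r,(588,-195.5)))
E
python3 fitB.py
```

```text
top [ 587.9218 -195.1403  -11.4466] 0.7350008328211776
side [ 587.9193 -195.3998  -11.6651] 0.957718197598197
both [ 587.9339 -195.3092  -11.6368] 1.6922680683032052
now both [ 587.9202 -195.3265  -11.9932] 1.6932993805791026
now top [ 587.9148 -195.1443  -11.679 ] 0.7368887890265058
```

```bash
python3 go.py .4406 -.1669 .012 -11.6
```

```text
t 15.2 tcp [0.5013 0.0378 0.1095] yaw 0.03 w 0.713 gf 15.0 F [-0.9  0.  -2.1]
shift [-60.9 204.7  97.5] turn [-1.000e-02 -5.000e-02  1.163e+01]
```

Call:
carry_out --steps "-8 20 0 0 0 2 72;-20 60 0 0 0 4 72;-32 100 0 0 0 6 72;-44 140 0 0 0 8 72;-55 180 0 0 0 10 72;-61 205 0 0 0 11.6 72;-61 205 10 0 0 11.6 72;-61 205 35 0 0 11.6 72;-61 205 60 0 0 11.6 72;-61 205 80 0 0 11.6 72;-61 205 92 0 0 11.6 72;-61 205 97 0 0 11.6 72;-61 205 97 0 0 11.6 72"

```text
time: 16.5
position: [0.44, -0.1669, 0.0117]
tcp_rot: [-3.125, 0.316, 0.002]
ft_force: [-0.3, -0.0, -1.3]
width: 0.717
finger_force: 15.0
```

```bash
python3 go.py .4406 -.1669 .003 -11.6
```

```text
t 16.5 tcp [ 0.44   -0.1669  0.0117] yaw -11.54 w 0.717 gf 15.0 F [-0.3 -0.  -1.3]
shift [ 0.7 -0.1  8.7] turn [-0.01  0.07  0.06]
```

Call:
carry_out --steps "0.7 0 3 0 0 0 72;0.7 0 6 0 0 0 72;0.7 0 7.5 0 0 0 72;0.7 0 8.5 0 0 0 72;0.7 0 8.5 0 0 0 72"

```text
time: 17.0
position: [0.4409, -0.1674, 0.0037]
tcp_rot: [3.126, -0.317, 0.0]
ft_force: [-0.3, 0.0, -1.1]
width: 0.718
finger_force: 15.0
```

Call:
carry_out --steps "0 0 0.7 0 0 0 72;0 0 1.4 0 0 0 72;0 0 1.4 0 0 0 72"

```text
time: 17.3
position: [0.441, -0.1675, 0.0028]
tcp_rot: [3.125, -0.316, 0.0]
ft_force: [-1.8, 0.4, 8.1]
width: 0.717
finger_force: 16.2
```

Call:
carry_out --steps "3 0 -0.5 0 0 0 72;7 0 -0.5 0 0 0 72;11 0 -0.5 0 0 0 72;15 -0.4 -0.5 0 0 0 72;18 -0.4 -0.5 0 0 0 72;19.5 -0.4 -0.5 0 0 0 72;19.5 -0.4 -0.5 0 0 0 72;19.5 -0.4 -0.5 0 0 0 72"

```text
time: 18.1
position: [0.4603, -0.1709, 0.0028]
tcp_rot: [-3.126, 0.317, -0.0]
ft_force: [-1.6, 1.0, 5.0]
width: 0.717
finger_force: 15.0
```

```bash
python3 go.py .4602 -.1709 .003 -11.6; python3 look.py .574 -.192 .01 22 g8.png; python3 -c "
from fitB import *
print(run(l[1:],refs[1:],(588,-195.5)))"
```

```text
t 18.1 tcp [ 0.4603 -0.1709  0.0028] yaw -11.57 w 0.717 gf 15.0 F [-1.6  1.   5. ]
shift [-0.1 -0.  -0.2] turn [-0.   -0.01  0.03]
[249 374]
[187 298]
(array([ 586.9822, -194.9001,  -14.5669]), np.float64(0.2619780148009652))
```

View pics/g8.png

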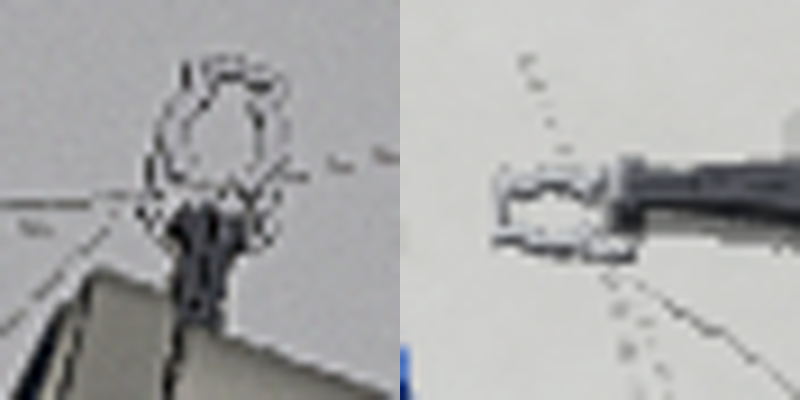

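Call:
carry_out --steps "0 0 -1.4 0 0 0 85;0 0 -2 0 0 0 95;0 0 -2.7 0 0 0 105;0 0 -3.5 0 0 0 115;0 0 -4.1 0 0 0 125;0 0 -4.7 0 0 0 135;0 0 -5 0 0 0 165;0 0 -5 0 0 0 165;0 0 -5 0 0 0 165;0 0 -5 0 0 0 165" --squeeze 60

```text
time: 19.2
position: [0.4601, -0.1709, 0.0079]
tcp_rot: [3.126, -0.317, 0.0]
ft_force: [-1.0, -0.7, 4.8]
width: 0.386
finger_force: 60.3
```

```bash
python3 - <<'E'
import fitB
from fitB import *
def patch(s,x,y,h=.015,st=.0005,z=.076):
    gx,gy=np.meshgrid(np.arange(-h,h,st),np.arange(-h,h,st),indexing='ij')
    q=proj(s,np.c_[gx.ravel()+x,gy.ravel()+y,np.full(gx.size,z)]).astype('f4')
    g=cv2.GaussianBlur(s['frame'].astype('f4').mean(2),(0,0),.6)
    return cv2.remap(g,q[:,1].reshape(gx.shape),q[:,0].reshape(gx.shape),cv2.INTER_CUBIC)
for n,c in(('top',t),('side',s)):
    r=patch(c,.637,.0382)
    for m,x0 in(('C',(.637,.0382)),('B',(.6465,.136)),('A',(.648,.228))):
        f=lambda v:-np.corrcoef(patch(c,v[0]/1000,v[1]/1000).ravel(),r.ravel())[0,1]
        b=min(((f((x0[0]*1e3+i,x0[1]*1e3+j)),x0[0]*1e3+i,x0[1]*1e3+j) for i in range(-6,7,2) for j in range(-6,7,2)))
        k=minimize(f,b[1:],method='Nelder-Mead'); print(n,m,k.x,-k.fun)
E
python3 go.py .5105 .135 .115 0
```

```text
top C [637.   38.2] 1.0
top B [648.9249 137.4505] 0.9675027666172533
top A [650.4418 231.1321] 0.9116213131795344
side C [637.   38.2] 1.0
side B [649.5292 136.8298] 0.9751904808251183
side A [651.3971 230.6573] 0.9108299914793662
t 19.2 tcp [ 0.4601 -0.1709  0.0079] yaw -11.57 w 0.386 gf 60.3 F [-1.  -0.7  4.8]
shift [ -11.9 -309.8 -107.1] turn [  0.    -0.   -11.57]
```

Call:
carry_out --steps "0 0 -5 0 0 0 165;0 0 -15 0 0 0 165;0 0 -30 0 0 0 165;0 0 -50 0 0 0 165;0 0 -75 0 0 0 165;0 0 -100 0 0 0 165;0 0 -107 0 0 0 165;0 0 -107 0 0 0 165"

```text
time: 20.0
position: [0.4607, -0.1711, 0.1159]
tcp_rot: [3.125, -0.317, 0.004]
ft_force: [0.3, 0.5, -1.4]
width: 0.383
finger_force: 59.7
```

```bash
python3 go.py .5132 .1367 .115 0
```

```text
t 20.0 tcp [ 0.4607 -0.1711  0.1159] yaw -11.57 w 0.383 gf 59.7 F [ 0.3  0.5 -1.4]
shift [ -10.3 -312.1    0.7] turn [  0.04  -0.14 -11.57]
```

Call:
carry_out --steps "-2 -15 0 0 0 -1 165;-4 -45 0 0 0 -2 165;-5 -85 0 0 0 -3 165;-6 -125 0 0 0 -4 165;-7 -165 0 0 0 -5.5 165;-8 -205 0 0 0 -7 165;-9 -245 0 0 0 -9 165;-10 -280 0 0 0 -10.5 165;-10.3 -302 0 0 0 -11.6 165;-10.3 -312 0.7 0 0 -11.6 165;-10.3 -312 10 0 0 -11.6 165;-10.3 -312 18 0 0 -11.6 165;-10.3 -312 24 0 0 -11.6 165;-10.3 -312 25 0 0 -11.6 165;-10.3 -312 25 0 0 -11.6 165"

```text
time: 21.5
position: [0.5123, 0.136, 0.0894]
tcp_rot: [3.141, -0.001, -0.001]
ft_force: [-0.0, -0.3, -0.7]
width: 0.379
finger_force: 59.8
```

```bash
python3 look.py .647 .1365 .08 17 g9.png;python3 go.py .5132 .1367 .09 0
```

```text
[219 234]
[286 295]
t 21.6 tcp [0.5127 0.1364 0.09  ] yaw -0.02 w 0.385 gf 59.8 F [ 0.   0.1 -1.5]
shift [ 0.5 -0.3 -0. ] turn [-0.   -0.02 -0.02]
```

View pics/g9.png

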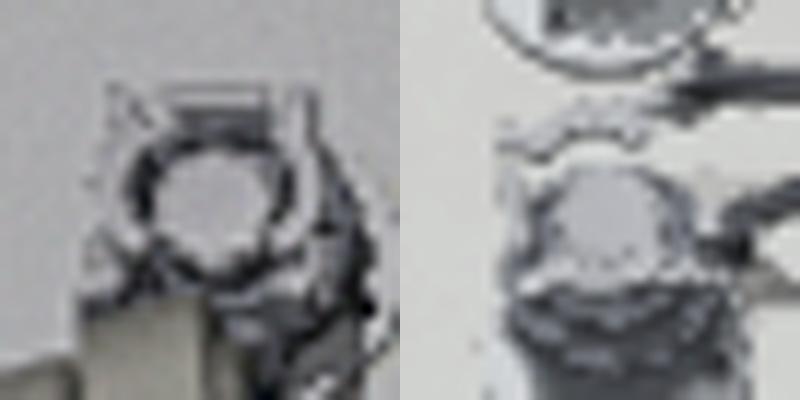

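Run:
```python
from h import *
import pickle
t,s=pickle.load(open('last.pkl','rb'));np.set_printoptions(precision=4,suppress=True)
k=34/400
def an(name,o):
    pass
for n,o,hd,ring in(('C',((224,279),(251,294)),(203,204),(110,197)),('B',((219,234),(286,295)),(205,211),(110,217))):
    T=lambda r,c:(o[0][0]+r*k-.5,o[0][1]+c*k-.5)
    print(n,'head',onz(t,T(*hd),.076)[:2],'ringback',onz(t,T(*ring),.088)[:2])
    im=cv2.imread('pics/'+{'C':'g6','B':'g9'}[n]+'.png').astype(float).mean(2)
    print('top row profile head',[int(v) for v in im[195:215,90:330:8].mean(0)])
    print('top bar', [int(v) for v in im[92:100,90:330:8].mean(0)])
    S=lambda r,c:(o[1][0]+r*k-.5,o[1][1]+c*k-.5)
    print('side col profile',[int(v) for v in im[90:320:8,590:620].mean(1)])
    print('side y at rows 90,+8..: head', [round(onz(s,S(r,205),.076)[1],4) for r in(90,314)],'ring',[round(onz(s,S(r,205),.088)[1],4) for r in(90,314)])
```

```text
C head [0.6364 0.0386] ringback [0.6522 0.0393]
top row profile head [165, 171, 142, 88, 41, 56, 94, 115, 152, 174, 170, 169, 166, 164, 167, 168, 166, 168, 170, 172, 180, 165, 128, 85, 115, 169, 182, 137, 87, 83]
top bar [141, 131, 140, 160, 174, 179, 169, 152, 155, 162, 163, 164, 166, 169, 166, 166, 168, 169, 169, 165, 150, 160, 167, 140, 137, 134, 111, 138, 173, 175]
side col profile [191, 197, 195, 189, 185, 128, 111, 164, 201, 210, 192, 183, 180, 183, 183, 183, 183, 183, 184, 181, 168, 176, 193, 199, 130, 65, 77, 100, 108]
side y at rows 90,+8..: head [np.float64(0.0045), np.float64(0.0602)] ring [np.float64(0.0116), np.float64(0.0667)]
B head [0.6479 0.1382] ringback [0.6641 0.1357]
top row profile head [171, 168, 168, 161, 146, 107, 53, 23, 92, 160, 167, 169, 167, 165, 165, 165, 165, 168, 169, 170, 178, 179, 151, 91, 58, 83, 144, 183, 163, 101]
top bar [173, 174, 156, 143, 153, 151, 154, 165, 159, 150, 147, 152, 158, 159, 160, 160, 159, 160, 160, 161, 166, 147, 136, 166, 162, 147, 152, 130, 126, 157]
side col profile [211, 194, 185, 182, 180, 138, 140, 201, 213, 197, 178, 180, 184, 183, 183, 183, 183, 183, 184, 182, 177, 165, 161, 178, 172, 138, 93, 97, 109]
side y at rows 90,+8..: head [np.float64(0.1055), np.float64(0.157)] ring [np.float64(0.1116), np.float64(0.1625)]
```

Call:
carry_out --steps "0 -2 0 0 0 0 165;0 -2 4 0 0 0 165;0 -2 6 0 0 0 165;0 -2 8 0 0 0 165;0 -2 9.5 0 0 0 165;0 -2 9.5 0 0 0 165"

```text
time: 22.2
position: [0.5125, 0.1389, 0.0802]
tcp_rot: [-3.142, -0.001, 0.0]
ft_force: [-0.8, 0.4, 0.3]
width: 0.386
finger_force: 60.0
```

Call:
carry_out --steps "0 0 1 0 0 0 165;0 0 2 0 0 0 165;0 0 3 0 0 0 165;0 0 3 0 0 0 165"

```text
time: 22.6
position: [0.5126, 0.1388, 0.0773]
tcp_rot: [-3.142, -0.001, -0.0]
ft_force: [-1.6, 0.5, 1.8]
width: 0.385
finger_force: 60.0
```

Call:
carry_out --steps "-0.5 0 0 0 0 0 165;-1 0 0 0 0 0 165;-1 0 0 0 0 0 165"

```text
time: 22.9
position: [0.5112, 0.1387, 0.0771]
tcp_rot: [3.141, 0.001, -0.001]
ft_force: [0.3, -1.2, -2.1]
width: 0.383
finger_force: 59.8
```

Call:
carry_out --steps "0 0 2 0 0 0 165;0 0 4 0 0 0 165;0 0 6 0 0 0 165;0 0 8 0 0 0 165;0 0 9 0 0 0 165;0 0 9 0 0 0 165"

```text
time: 23.5
position: [0.5115, 0.1388, 0.0681]
tcp_rot: [3.142, 0.001, -0.0]
ft_force: [0.4, 0.3, -2.1]
width: 0.381
finger_force: 59.8
```

Free all the way; release now, then lift straight up.

Call:
carry_out --steps "0 0 0.5 0 0 0 165;0 0 0.5 0 0 0 140;0 0 1.3 0 0 0 125;0 0 2 0 0 0 110;0 0 3 0 0 0 95;0 0 4 0 0 0 80;0 0 4 0 0 0 72;0 0 4 0 0 0 72;0 0 4 0 0 0 72"

```text
time: 24.4
position: [0.5116, 0.1389, 0.0643]
tcp_rot: [-3.142, -0.001, -0.0]
ft_force: [-0.4, 0.7, -1.1]
width: 0.718
finger_force: 15.0
```

Call:
carry_out --steps "0 0 -2 0 0 0 72;0 0 -5 0 0 0 72;0 0 -9 0 0 0 72;0 0 -14 0 0 0 72;0 0 -20 0 0 0 72;0 0 -28 0 0 0 72;0 0 -36 0 0 0 72;0 0 -45 0 0 0 72;0 0 -45 0 0 0 72;-30 0 -45 0 0 0 72;-70 0 -45 0 0 0 72;-70 0 -45 0 0 0 72"

```text
time: 25.6
position: [0.4357, 0.1377, 0.1082]
tcp_rot: [3.14, 0.002, -0.01]
ft_force: [-0.3, -0.4, -0.0]
width: 0.717
finger_force: 15.0
```

```bash
cat > seatchk.py <<'E'
from h import *
import pickle
fr=[snap('top'),snap('side')];pickle.dump(fr,open('last.pkl','wb'))
for n,c in zip(('top','side'),fr):
    for d in imaging.find_in('ring_1',n): print(n,round(d['score'],2),onz(c,d['at'],.064).round(4))
E
python3 seatchk.py; python3 go.py .4415 .1388 .11 0
```

```text
top 0.59 [0.6242 0.0207 0.064 ]
t 25.8 tcp [0.4426 0.139  0.1096] yaw 0.04 w 0.718 gf 15.0 F [ 0.6  0.6 -1.8]
shift [-1.1  0.2 -0.4] turn [-0.02 -0.08  0.04]
```

```bash
python3 - <<'E'
from h import *
import pickle
t,s=pickle.load(open('last.pkl','rb'));t0,s0=pickle.load(open('s0.pkl','rb'))
def patch(s,x,y,z=.064,h=.028,st=.0005):
    gx,gy=np.meshgrid(np.arange(-h,h,st),np.arange(-h,h,st),indexing='ij')
    q=proj(s,np.c_[gx.ravel()+x,gy.ravel()+y,np.full(gx.size,z)]).astype('f4')
    return cv2.remap(s['frame'].astype('f4').mean(2),q[:,1].reshape(gx.shape),q[:,0].reshape(gx.shape),cv2.INTER_CUBIC)
Q=dict(C=(.637,.0383),B=(.6492,.1372),A=(.651,.231))
cor=lambda a,b:round(float(np.corrcoef(a.ravel(),b.ravel())[0,1]),3)
for n,c,c0 in(('top',t,t0),('side',s,s0)):
    print(n,'C~B now',cor(patch(c,*Q['C']),patch(c,*Q['B'])),'start',cor(patch(c0,*Q['C']),patch(c0,*Q['B'])),
     'now vs start',{k:cor(patch(c,*Q[k]),patch(c0,*Q[k])) for k in Q})
    # ring on stand: best xy of B's difference pattern vs C's
    D={k:patch(c,*Q[k])-patch(c0,*Q[k]) for k in Q}
    b=max((cor(D['C'][12:-12,12:-12],D['B'][12+i:D['B'].shape[0]-12+i,12+j:D['B'].shape[1]-12+j]),i/2,j/2) for i in range(-12,13) for j in range(-12,13))
    print('diff match (corr,dx mm,dy mm)',b)
E
python3 go.py .4 .1 .2 9
```

```text
top C~B now 0.698 start 0.8 now vs start {'C': 0.852, 'B': 0.86, 'A': 0.999}
diff match (corr,dx mm,dy mm) (0.7, -2.0, 1.5)
side C~B now 0.897 start 0.924 now vs start {'C': 0.818, 'B': 0.875, 'A': 1.0}
diff match (corr,dx mm,dy mm) (0.813, -1.0, 1.0)
t 25.8 tcp [0.4426 0.139  0.1096] yaw 0.04 w 0.718 gf 15.0 F [ 0.6  0.6 -1.8]
shift [-42.5  39.  -90.5] turn [-0.02 -0.09 -8.96]
```

```bash
python3 go.py .4009 .3142 .150 8.9
```

```text
t 25.8 tcp [0.4426 0.139  0.1096] yaw 0.04 w 0.718 gf 15.0 F [ 0.6  0.6 -1.8]
shift [ -41.6 -175.2  -40.4] turn [-0.02 -0.09 -8.86]
```

Call:
carry_out --steps "-20 0 -12 0 0 0 72;-42 -10 -25 0 0 0 72;-42 -35 -40 0 0 -2 72;-42 -70 -40 0 0 -4 72;-42 -105 -40 0 0 -6 72;-42 -140 -40 0 0 -8 72;-42 -165 -40 0 0 -8.9 72;-42 -175 -40 0 0 -8.9 72;-42 -175 -40 0 0 -8.9 72;-42 -175 -40 0 0 -8.9 72"

```text
time: 26.8
position: [0.3995, 0.313, 0.149]
tcp_rot: [3.131, 0.244, -0.001]
ft_force: [-0.2, 0.1, -1.5]
width: 0.722
finger_force: 15.0
```

```bash
cat > loop.py <<'E'
from h import *
import pickle
np.set_printoptions(precision=4,suppress=True)
fr={'top':snap('top'),'side':snap('side')};pickle.dump(list(fr.values()),open('last.pkl','wb'))
st=telemetry.read_state();p=np.array(st['position']);A=R.from_rotvec(st['tcp_rot']);print(p,st['width'])
f=lambda v:p+A.apply(np.array(v)/1000)
P=dict(pliers_loop=f((49,-.5,-48.7)),pliers_tips=f((113,-1,3)),hook_rest=np.array([.558,.3388,.18]))
for n,c in fr.items():
    for k,v in P.items():
        print(n,k,'pred',proj(c,v)[0],[(round(d['score'],2),np.round(d['at'],1)) for d in imaging.find_in(k,n)][:3])
E
python3 loop.py
python3 - <<'E'
import pickle,cv2,numpy as np
from h import *
t,s=pickle.load(open('last.pkl','rb'))
c=[]
for k,P in((t,[.53,.33,.18]),(s,[.5,.33,.17])):
    q=proj(k,P)[0].astype(int);h=44 if k is t else 56
    a=max(q[1]-h,0);print(q-h,a)
    c.append(cv2.resize(np.clip(k['frame'][q[0]-h:q[0]+h,a:q[1]+h,::-1]*1.2,0,255).astype('uint8'),(400,400),interpolation=cv2.INTER_CUBIC))
cv2.imwrite('pics/h1.png',np.hstack(c))
E
```

```text
[0.3995 0.3126 0.1492] 0.7223494762349314
top pliers_loop pred [324.7671 151.8671] [(0.9, array([323. , 154.9]))]
top pliers_tips pred [295.06   155.3806] [(0.81, array([323.1, 157.1])), (0.63, array([237. , 256.2]))]
top hook_rest pred [271.1118 147.6299] [(0.56, array([236.2, 163.4]))]
side pliers_loop pred [342.8966 416.8428] [(0.96, array([353.5, 413.7])), (0.42, array([277.3, 310.5]))]
side pliers_tips pred [360.6082 386.5323] [(0.63, array([348.6, 417.5]))]
side hook_rest pred [362.2198 367.2531] [(0.56, array([395.9, 320. ]))]
[240 107] 107
[299 336] 336
```

View pics/h1.png

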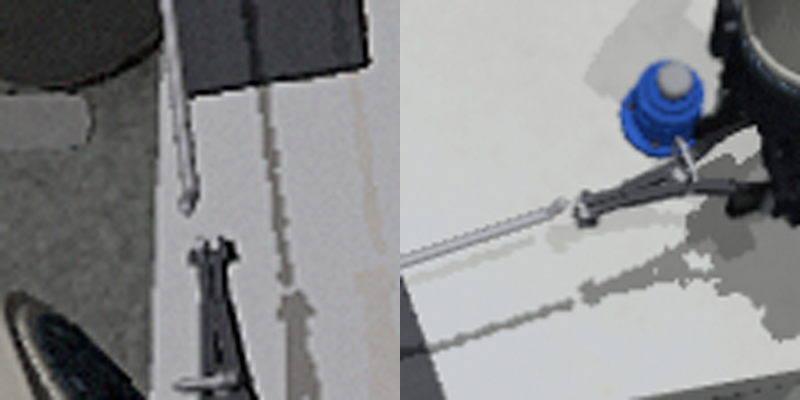

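```bash
python3 - <<'E'
from h import *
import pickle
np.set_printoptions(precision=4,suppress=True)
t,s=pickle.load(open('last.pkl','rb'))
T=lambda r,c:(240+r/4.545-.5,107+c/4.545-.5);S=lambda r,c:(299+r/3.571-.5,336+(c-400)/3.571-.5)
e,_=tri(t,T(203,187),s,S(206,563));l,_=tri(t,T(381,207),s,S(158,684));print('tip',e,_, 'loop',l)
a0=onz(t,T(0,168),.18);a1=onz(t,T(180,184),.18);b0=onz(s,S(262,402),.18);b1=onz(s,S(214,540),.18)
print('arm top',a0,a1,np.degrees(np.arctan2(*(a0-a1)[[1,0]])),'side',b0,b1,np.degrees(np.arctan2(*(b0-b1)[[1,0]])))
d=np.array([np.cos(np.radians(8.9)),np.sin(np.radians(8.9))]);n=np.array([-d[1],d[0]])
for a in(a0,a1,b0,b1,e): print((a[:2]-l[:2])@d,(a[:2]-l[:2])@n)
E
python3 go.py .45 .32 .149 8.9
```

```text
tip [0.5291 0.3343 0.192 ] 0.0010523880270140531 loop [0.4512 0.32   0.1983]
arm top [0.6241 0.3504 0.18  ] [0.5415 0.3395 0.18  ] 7.455076606708129 side [0.6267 0.3487 0.18  ] [0.5407 0.3332 0.18  ] 10.220634677786641
0.17551049670683722 0.0032183119736684113
0.09221307966796725 0.005319407538220498
0.17786806575388617 0.0011947311708620963
0.09045972524811599 -0.0008203375383302198
0.07914468146241738 0.002100314093977842
t 27.2 tcp [0.3996 0.3134 0.1494] yaw 8.89 w 0.721 gf 15.0 F [-0.2  0.6 -1.9]
shift [50.8  1.3  0.4] turn [-0.   -0.01 -0.01]
```

Call:
carry_out --steps "10 -2 0 0 0 0 72;25 -2 0 0 0 0 72;40 -2 0 0 0 0 72;52 -2 0 0 0 0 72;60 -2 0 0 0 0 72;66 -2 0 0 0 0 72;72 -2 0 0 0 0 72;78 -2 0 0 0 0 72;84 -2 0 0 0 0 72;90 -2 0 0 0 0 72;95 -2 0 0 0 0 72;95 -2 0 0 0 0 72"

```text
time: 28.4
position: [0.4937, 0.3306, 0.1493]
tcp_rot: [-3.132, -0.244, -0.001]
ft_force: [0.8, -0.2, -1.7]
width: 0.72
finger_force: 15.0
```

Call:
carry_out --steps "6 0 0 0 0 0 72;12 0 0 0 0 0 72;18 0 0 0 0 0 72;22 0 0 0 0 0 72;22 0 0 0 0 0 72;22 0 3 0 0 0 72;22 0 6 0 0 0 72;22 0 9 0 0 0 72;22 0 9 0 0 0 72"

```text
time: 29.3
position: [0.5142, 0.3337, 0.1396]
tcp_rot: [3.132, 0.245, -0.002]
ft_force: [0.0, 0.0, -1.7]
width: 0.721
finger_force: 15.0
```

```bash
python3 loop.py
```

```text
[0.5146 0.3338 0.1401] 0.718797799019354
top pliers_loop pred [268.2665 144.905 ] [(0.72, array([266.6, 149.3]))]
top pliers_tips pred [241.8672 148.822 ] [(0.94, array([268.1, 152.6])), (0.34, array([241.9, 251.7])), (0.28, array([248.9, 297.9]))]
top hook_rest pred [271.1118 147.6299] [(0.81, array([234.8, 167.5])), (0.38, array([238.9, 256.5])), (0.26, array([242.6, 251.4]))]
side pliers_loop pred [362.5912 365.5548] [(0.72, array([217. , 256.8])), (0.56, array([370. , 363.5]))]
side pliers_tips pred [379.7564 336.3596] [(0.62, array([369.3, 363.9])), (0.45, array([273.6, 310.6]))]
side hook_rest pred [362.2198 367.2531] [(0.7, array([372., 366.])), (0.62, array([307.2, 312.9])), (0.6, array([396.9, 317.9]))]
```

Now lower until the bar bears on the arm.

Call:
carry_out --steps "0 0 1 0 0 0 72;0 0 2 0 0 0 72;0 0 3 0 0 0 72;0 0 3 0 0 0 72"

```text
time: 30.1
position: [0.5146, 0.3338, 0.1371]
tcp_rot: [3.132, 0.245, -0.0]
ft_force: [1.0, -0.5, -0.6]
width: 0.718
finger_force: 15.0
```

Call:
carry_out --steps "0 0 1 0 0 0 72;0 0 2 0 0 0 72;0 0 2 0 0 0 72"

```text
time: 30.4
position: [0.5151, 0.334, 0.1356]
tcp_rot: [-3.132, -0.244, -0.001]
ft_force: [-0.3, -0.5, 1.5]
width: 0.717
finger_force: 14.9
```

Call:
carry_out --steps "0 0 0 0 0 0 60;0 0 0 0 0 0 50;0 0 0 0 0 0 30;0 0 0 0 0 0 0;0 0 0 0 0 0 0;0 0 0 0 0 0 0;0 0 -4 0 0 0 0;0 0 -10 0 0 0 0;0 0 -18 0 0 0 0;0 0 -30 0 0 0 0;0 0 -50 0 0 0 0;0 0 -80 0 0 0 0;0 0 -120 0 0 0 0;-40 0 -120 0 0 0 0;-80 0 -120 0 0 0 0;-120 0 -120 0 0 0 0;-120 0 -120 0 0 0 0;-120 0 -120 0 0 0 0"

```text
time: 32.2
position: [0.3961, 0.3156, 0.2567]
tcp_rot: [-3.131, -0.246, -0.003]
ft_force: [-0.1, 0.4, 0.4]
width: 1.002
finger_force: 0.0
```

Run:
```python
from h import *
import pickle
np.set_printoptions(precision=4,suppress=True)
st=telemetry.read_state();print(st['time'],np.array(st['position']),np.round(st['ft_force'],1))
f={n:snap(n) for n in('top','side')}
pickle.dump(list(f.values()),open('end.pkl','wb'))
for k in('pliers_loop','pliers','pliers_tips'):
    for n,c in f.items(): print(n,k,[(round(d['score'],2),np.round(d['at'],1),onz(c,d['at'],.186 if 'loop' in k else .15)[:2]) for d in imaging.find_in(k,n)][:2])
t0,s0=pickle.load(open('s0.pkl','rb'))
for n,z in(('top',t0),('side',s0)):
    m=np.abs(f[n]['frame'].astype(int)-z['frame']).sum(2)>90
    k,_,st_,ce=cv2.connectedComponentsWithStats(cv2.dilate(m.astype('uint8'),np.ones((3,3))))
    print(n,[(int(a[4]),ce[i+1][::-1].round(),a[:4].tolist()) for i,a in enumerate(st_[1:]) if a[4]>40])
    im=np.zeros(m.shape,np.uint8)
```

```text
32.2 [0.3961 0.3156 0.2567] [-0.1  0.4  0.4]
top pliers_loop [(0.96, array([275.3, 143.9]), array([0.5487, 0.3444]))]
side pliers_loop [(0.94, array([374.8, 371.4]), array([0.5558, 0.369 ]))]
top pliers [(0.55, array([282.3, 146.7]), array([0.5376, 0.3495])), (0.19, array([177.5, 244.2]), array([0.7625, 0.1459]))]
side pliers [(0.78, array([369.1, 372. ]), array([0.5469, 0.3457]))]
top pliers_tips [(0.85, array([276.5, 146. ]), array([0.5499, 0.3515]))]
side pliers_tips [(0.82, array([372.5, 374.7]), array([0.5427, 0.3542]))]
top [(256, array([240., 254.]), [243, 228, 20, 30]), (233, array([243., 296.]), [287, 232, 19, 23]), (243, array([249., 331.]), [320, 237, 20, 24]), (1600, array([284., 160.]), [138, 239, 48, 76]), (279, array([265., 398.]), [388, 254, 19, 24]), (1044, array([319., 261.]), [231, 291, 62, 59]), (20284, array([395.,  98.]), [1, 302, 210, 178]), (3142, array([437., 616.]), [579, 393, 61, 87]), (3085, array([468., 315.]), [244, 456, 142, 24])]
side [(1647, array([ 28., 403.]), [381, 0, 42, 64]), (35815, array([155., 551.]), [429, 0, 211, 311]), (69, array([ 51., 492.]), [491, 40, 3, 23]), (60, array([ 88., 492.]), [491, 79, 3, 20]), (51, array([101., 635.]), [630, 94, 10, 14]), (159, array([211., 316.]), [307, 205, 19, 12]), (192, array([259., 311.]), [301, 252, 21, 18]), (161, array([275., 312.]), [302, 267, 22, 13]), (922, array([299., 381.]), [361, 272, 44, 57]), (160, array([310., 313.]), [304, 302, 24, 14]), (47, array([318., 458.]), [455, 314, 7, 8]), (2443, array([363., 449.]), [421, 326, 59, 75]), (1698, array([376., 368.]), [329, 347, 70, 55])]
```

Run:
```python
import pickle,numpy as np
f=pickle.load(open('end.pkl','rb'));z=pickle.load(open('s0.pkl','rb'))
for i,wins in((0,((226,240),(229,284))),(1,((299,302),(264,300)))):
    o=[]
    for r,c in wins:
        d=np.abs(f[i]['frame'].astype(int)-z[i]['frame']).sum(2)[r:r+34 if i==0 else r+18,c:c+28]
        o.append([''.join(' .:*#'[min(4,v//60)] for v in row) for row in d])
    print('\n'.join(a+' | '+b for a,b in zip(*o)));print('======')
```

```text
|                             
                             |                             
       ...                   |                             
         .:::::::..          |                             
       .:        :           |         .. ....  .          
       .*.     ..* .         |       . .       ..:         
        :.      :* .         |        :: ..:::..: :        
       .         .           |         ::      .:..        
      ..         .:          |        .:.      ::*         
      :           :          |       .:.       .::         
      :           *          |       ::         .:         
      :           :          |       :.          .:        
      :           :          |       :           .*        
      :.          *          |       :           .*        
       :.        *.:.        |      .:           :.        
     .::#:      ***          |                   :.        
     .* . .    #: :.         |      .:#.        #..        
     .:..      .: # .        |      :: #.      # :*        
    .....        #::.        |      :::.       .:
[... 1304 characters left out ...]
   |      ..                     
   .                         |     .                       
   .                         |     :                       
   :                         |     ..         #     .      
   .. ..     .:*             |     :  :     ..*      .     
   .:..::...::*  .    *      |      .:::#*###*::*# :*      
    **...**:** :*:: ***      |     :** .::## :. .. ..      
   .  ..  .. ..  ....  ::    |     .:....:...:. ::.  .     
    ...   ...   ::.          |      .:         .:          
                ..   .       |                             
                     .       |                      .      
                     .       |                             
======
```

Call:
carry_out --steps "0 0 -20 0 0 0 0;0 0 -20 0 0 0 0;0 0 -20 0 0 0 0;0 0 -20 0 0 0 0;0 0 -20 0 0 0 0;0 0 -20 0 0 0 0;0 0 -20 0 0 0 0;0 0 -20 0 0 0 0;0 0 -20 0 0 0 0;0 0 -20 0 0 0 0;0 0 -20 0 0 0 0;0 0 -20 0 0 0 0;0 0 -20 0 0 0 0;0 0 -20 0 0 0 0;0 0 -20 0 0 0 0;0 0 -20 0 0 0 0"

```text
time: 34.2
position: [0.3962, 0.3153, 0.2753]
tcp_rot: [-3.132, -0.245, -0.0]
ft_force: [0.1, 0.5, 0.3]
width: 1.001
finger_force: 0.0
```

```bash
python3 -c "
from rig import manip
print(manip.hand_in())"
```

```text
the job is handed in; nothing more can be done
None
```

I put both rings I found on the bench onto grey pulley stands, hung the pliers on the hook by their loop, and handed in at about 34 s; hand-in gave no verdict, and the final fit was checked by comparing images rather than measured directly.

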